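# Restock the counter caddy, leave the open testers

## Robot

A 6-joint arm with a two-finger parallel gripper is mounted at the origin on the work surface. World frame = base frame: x ahead of the robot, y to its left, z up, the work surface at z = 0. Lengths are in m, angles in rad, forces in N, time in s.
With the tool pointing down it reaches from about 0.35 to 0.85 m from the base axis. Payload 8.1 kg.
Tool frame: the origin (TCP) lies midway between the tips of the shut fingers; the grasp point (between the pads) lies robot.grasp_offset behind it (robot.grasp_offset is the distance from the TCP to the grasp point, in m); z points along the fingers, y is the direction in which the jaws open and shut (so a half turn about z gives the same grasp; the last joint's range is limited). The gripper opens to 93 mm and grips with 3 to 60 N. Pads are 15 mm wide; open, the fingers measure 128 mm over their backs; the gripper's body (75 mm by 188 mm) begins 65 mm behind the grasp point.
Start: joints at [-1.271, 0.13, 1.488, -0, 1.523, -0.085], TCP at [0.225, -0.556, 0.193] pointing down, gripper open.
Joint ranges: [-2.96, 2.96], [-0.89, 2.26], [0.02, 2.5], [-1.34, 4.48], [0, 2.73], [-2.66, 2.66]. Speed limits (rad/s): [2.39, 2.39, 2.79, 3.14, 3.14, 3.14].

## Interface

Orientations are given as a rotation vector (axis times angle).
In Python, from plant import robot gives the robot as it stands.
- The arm moves only by the shell command python3 -m handwheel 'ROWS' [OPENING] [FORCE]. ROWS is text: rows parted by semicolons, each of 6 numbers parted by spaces: the shift along the world's x, y, z each as a share of 0.3 m, from -1 to 1, then the turn, a rotation vector about the world's x, y, z each as a share of 45 degrees, from -1 to 1. A call has 1 to 5 rows; each row is the pose to reach, as a shift and turn from the pose commanded when the call began; what a row does not reach only later rows make up. A row lasts 1/10 s, in which the tool goes at most 50 mm and 8.59 degrees, less where a joint would pass 70% of its speed; a pose out of reach is approached as far as the arm can. A call with a number of a shift or a turn outside -1 to 1 is refused whole. A call with a gripper value outside its range is refused whole. OPENING is the closure, from -1 (fully open) to 1 (shut), set as the call begins (- or left out, the last holds). The fingers move at their own pace and stop on an object; FORCE is the grip in N (left out, the last holds). Time passes only in rows, so rows that repeat a pose let the fingers close. It gives the time, the measured TCP pose, the force and the opening at its end, in the units of the state.
- robot.read_state(): the state, without advancing time (a new reading comes with each control period).
- robot.read_camera(name): name is "scene" or "top"; returns (picture, depth): 420x560x3 uint8, red, green, blue; 420x560 float32, m along the optical axis (not along the pixel's ray), 0 where there is no reading.
- robot.camera_model(name): a dict with "camera_matrix" (3x3 intrinsics, pixels), "pose" (4x4, takes a point from camera to world coordinates). Camera axes: x right, y down, z forward; pixel columns grow to the right and rows downward; lengths in m; the calibration is good to about 2 mm. A picture is of the moment at which its call begins. camera_model takes no time and is no camera call.
- robot.close_job(): hands the job in, once; it reports no verdict.
Trained networks look in the newest picture that a camera, given by its name, has taken for a name from the list of things; names that differ only in an ending like _2 or _b are one class to them, and where a whole thing is asked for, a point or a joint stands for the part that bears it (a point fixed in the world has none). Each returns a list of dicts, best first, with "conf" (0 to 1); they miss things now and then, are a little off and sometimes report something else, mostly with a low value. They report only what shows in the picture. A call takes as long as a camera call. They do not tell look-alikes from the thing itself.
- robot.look_for(camera, query): "rect" ([centre column, centre row, width, height] in pixels, round what is visible of it).
- robot.silhouettes(camera, query): "pixels" (420x560 bool, what is visible of it) and "rect" ([centre column, centre row, width, height] in pixels, round what is visible of it).
- robot.tip_of(camera, query): "at" ([row, column] in pixels: a listed point, or the origin of a listed thing).
The state is a dict: "t": time; "q": joint angles; "dq": joint speeds; "joint_torque": joint torques, N m; "tool_pos": TCP position; "orientation": TCP orientation; "force": force on the tool from outside, world axes, zero at the start; "wrist_torque": the same for the moment, N m; "opening": finger opening in m.
Only numpy, scipy, OpenCV 4.12 (cv2) and the standard library are available. Lean on these libraries where they do the work, as an engineer would, in place of code of your own. Each camera call takes 0.05 s, during which the arm holds its last target.

## Task

Restock the wooden counter caddy with the closed goods standing about on the counter: the large tin goes into the wide round recess with the small tin centred on top of it, the lidded jar into the square recess and the capped bottle into the small round recess, all standing upright, flat on the floor of their recess. The open tin, the open jar and the open bottle are testers: leave them standing where they are. Set things down rather than dropping them, and let go of everything at the end.

Things in the scene. Friction and masses are not known exactly. Their poses are not given: they have to be found in the camera images.
- large_tin_centre (a point): large closed round tin: plain aluminium with its flat lid on, 60 mm across, 34 mm high, about 130 g. Smooth solid flat top. Loose, stands upright on the counter; this point is on its axis, half-way up, z up.
- small_tin_centre (a point): small closed round tin: plain aluminium with its flat lid on, 44 mm across, 28 mm high, about 70 g. Loose, stands upright on the counter; this point is on its axis, half-way up, z up.
- jar_centre (a point): closed squat jar: brown glass, 54 mm across and 43 mm high, with a flat black lid 56 mm across and 15 mm high on it; 58 mm high in all, about 190 g. Loose, stands upright on the counter; this point is on its axis, half-way up, z up.
- bottle_centre (a point): closed bottle: brown glass, 40 mm across up to 60 mm high, narrow neck, with a black cap 34 mm across on it; 90 mm high in all, about 130 g. Loose, stands upright on the counter; this point is on its axis, half-way up, z up.
- open_tin_centre (a point): tester tin without a lid: hollow aluminium tin, open at the top, 58 mm across, 30 mm high, dark inside. Stays where it is. Loose, stands upright on the counter; this point is on its axis, half-way up, z up.
- open_jar_centre (a point): tester jar without a lid: hollow brown glass jar, open at the top, 54 mm across, 46 mm high. Stays where it is. Loose, stands upright on the counter; this point is on its axis, half-way up, z up.
- open_bottle_centre (a point): tester bottle without a cap: hollow brown glass bottle, 40 mm across, with an open neck 26 mm across; 80 mm high. Stays where it is. Loose, stands upright on the counter; this point is on its axis, half-way up, z up.
- wide_recess_seat (a point): the wide round recess, 80 mm across, in one of three light wooden blocks (97 x 96 x 14 mm) side by side, in any order, 100 mm apart in a row in a low dark wooden caddy (324 x 112 mm, bottom 6 mm thick, long sides 20 mm high, the same as the tops of the blocks, short ends 32 mm high). This point is the centre of the recess's floor, 14 mm above the counter; recess 6 mm deep, lined with grey felt; x runs along the row of blocks, y across the caddy, z up. The caddy is fixed.
- square_recess_seat (a point): the square recess, 76 x 76 mm, in one of three light wooden blocks (97 x 96 x 14 mm) side by side, in any order, 100 mm apart in a row in a low dark wooden caddy (324 x 112 mm, bottom 6 mm thick, long sides 20 mm high, the same as the tops of the blocks, short ends 32 mm high). This point is the centre of the recess's floor, 14 mm above the counter; recess 6 mm deep, lined with grey felt; x runs along the row of blocks, y across the caddy, z up. The caddy is fixed.
- small_recess_seat (a point): the small round recess, 60 mm across, in one of three light wooden blocks (97 x 96 x 14 mm) side by side, in any order, 100 mm apart in a row in a low dark wooden caddy (324 x 112 mm, bottom 6 mm thick, long sides 20 mm high, the same as the tops of the blocks, short ends 32 mm high). This point is the centre of the recess's floor, 14 mm above the counter; recess 6 mm deep, lined with grey felt; x runs along the row of blocks, y across the caddy, z up. The caddy is fixed.
Mind the look-alikes: they are no part of the job. What is shaped like the part that bears jar_centre but red or turquoise is not meant.

How it is judged:
By the outcome, as a careful person would: the job done as asked, in the order asked, and still so for the second after the job is handed in, with the robot touching nothing.
It also fails if it takes over 106 s, if anything falls off the work surface, if the arm or the gripper's body presses on something with over 40 N, if the wrist force passes 120 N, or if a joint passes its speed limit or range.

## Working session

There is one attempt and no reset: what is moved stays moved. The work goes in short steps, Python scripts to look and compute and a shell command to move; the robot and the scene stay as the last step left them, time stands still between calls to the robot, and variables do not carry over. Pictures are saved under pics/ and viewed, and the job is handed in when it is done.

```bash
ls; mkdir -p pics; python3 - <<'E'
from plant import robot
import cv2, numpy as np
s=robot.read_state(); print(s['t'],s['tool_pos'],s['orientation'],s['opening'],s['force'],robot.grasp_offset)
for n in ("scene","top"):
    p,d=robot.read_camera(n); cv2.imwrite(f"pics/{n}0.png",p[:,:,::-1]); np.save(f"pics/{n}0.npy",d)
    m=robot.camera_model(n); print(n,np.round(m['camera_matrix'],1).tolist(),np.round(m['pose'],3).tolist())
E
```

```text
pics
0.0 [ 0.22506636 -0.55552616  0.19239114] [-3.08183091e+00 -6.00348226e-01  2.92376344e-04] 0.0931918398573149 [-0.2193649  -0.26322955 -0.25521224] 0.0188
scene [[417.9, 0.0, 277.2], [0.0, 417.9, 200.0], [0.0, 0.0, 1.0]] [[0.367, 0.751, -0.549, 1.078], [0.93, -0.293, 0.22, -0.232], [0.005, -0.592, -0.806, 0.9], [0.0, 0.0, 0.0, 1.0]]
top [[483.3, 0.0, 285.1], [0.0, 483.3, 209.6], [0.0, 0.0, 1.0]] [[-0.142, -0.962, 0.233, 0.317], [-0.99, 0.139, -0.027, -0.004], [-0.006, -0.234, -0.972, 0.957], [0.0, 0.0, 0.0, 1.0]]
```

View pics/scene0.png

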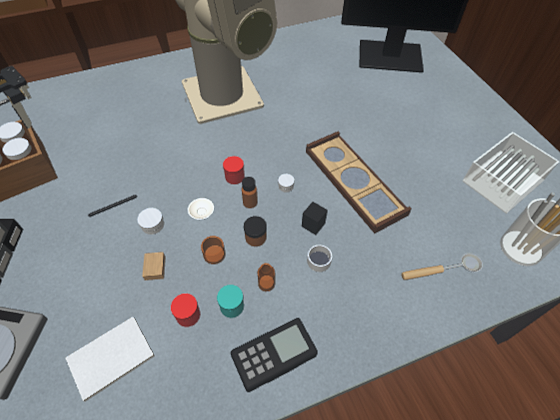

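View pics/top0.png

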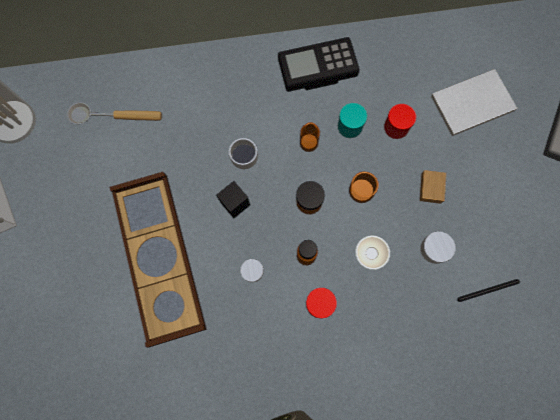

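Top view: the closed bottle is at (307,250), small tin (252,270), large tin (439,247) and black-lidded jar (310,196). The caddy is on the left, with the square recess at (146,210), wide at (157,257) and small at (169,305). Next I measure from both views.

```bash
cat > h.py <<'E'
from plant import robot
import numpy as np, cv2
from scipy.optimize import least_squares
def cloud(n,d):
    m=robot.camera_model(n);K=m['camera_matrix'];T=np.array(m['pose'])
    v,u=np.mgrid[0:420,0:560]
    P=np.stack([(u-K[0][2])/K[0][0]*d,(v-K[1][2])/K[1][1]*d,d],-1)
    return P@T[:3,:3].T+T[:3,3]
def ray(n,u,v,z):
    m=robot.camera_model(n);K=np.array(m['camera_matrix']);T=np.array(m['pose'])
    r=T[:3,:3]@np.linalg.inv(K)@[u,v,1]; return T[:3,3]+r*(z-T[2,3])/r[2]
def project(n,X):
    m=robot.camera_model(n);K=np.array(m['camera_matrix']);T=np.array(m['pose'])
    c=(np.atleast_2d(X)-T[:3,3])@T[:3,:3]; p=c@K.T; return p[:,:2]/p[:,2:]
def top(W,xy,r,h):
    "top disk: median height & minEnclosing of points near the top"
    k=(np.hypot(W[...,0]-xy[0],W[...,1]-xy[1])<r+.02)&(W[...,2]>h-.006)&(W[...,2]<h+.01)
    p=W[k]
    if len(p)<8: return None
    c,R=cv2.minEnclosingCircle(p[:,:2].astype(np.float32)); lo,hi=np.percentile(p[:,:2],[2,98],axis=0)
    return np.round(p[:,:2].mean(0),4),np.round(c,4),round(R,4),np.round((lo+hi)/2,4),round(float(np.median(p[:,2])),4),len(p)
G={'large':((439,247),.03,.034),'small':((252,270),.022,.028),'jar':((310,196),.028,.058),'bottle':((307,249),.017,.09)}
E
python3 - <<'E'
from h import *
W={n:cloud(n,np.load(f'pics/{n}0.npy')) for n in('top','scene')}
for o,(px,r,h) in G.items():
    xy=ray('top',*px,h)[:2]; print(o,xy)
    for n in W: print('  ',n,top(W[n],xy,r,h))
robot.read_camera('top');robot.read_camera('scene')
for q in ('large_tin_centre','small_tin_centre','jar_centre','bottle_centre','wide_recess_seat','square_recess_seat','small_recess_seat','open_tin_centre','open_jar_centre','open_bottle_centre'):
    for n in('top','scene'):
        print(q,n,[(np.round(a['at'],1).tolist(),round(a['conf'],2)) for a in robot.tip_of(n,q)[:4]])
# table plane
for n in W:
    w=W[n].reshape(-1,3); k=(abs(w[:,0]-.5)<.15)&(abs(w[:,1])<.3)&(abs(w[:,2])<.01); print(n,np.median(w[k,2]))
E
```

```text
large [ 0.42174872 -0.31282933]
   top (array([ 0.4226, -0.3139]), array([ 0.4226, -0.3141]), 0.0305, array([ 0.4227, -0.3137]), 0.0337, 762)
   scene (array([ 0.4252, -0.3117]), array([ 0.4238, -0.313 ]), 0.0317, array([ 0.4245, -0.3116]), 0.0327, 391)
small [0.42987945 0.04942292]
   top (array([0.4301, 0.0498]), array([0.4302, 0.0494]), 0.0221, array([0.4301, 0.0498]), 0.0276, 409)
   scene (array([0.433 , 0.0521]), array([0.4308, 0.0535]), 0.0237, array([0.4322, 0.052 ]), 0.0267, 175)
jar [ 0.55147656 -0.08078982]
   top (array([ 0.5542, -0.0819]), array([ 0.5545, -0.0822]), 0.0283, array([ 0.5544, -0.0822]), 0.0578, 638)
   scene (array([ 0.5575, -0.0799]), array([ 0.5566, -0.0781]), 0.029, array([ 0.5571, -0.0797]), 0.0569, 375)
bottle [ 0.44579079 -0.05744172]
   top (array([ 0.4465, -0.0593]), array([ 0.4467, -0.0595]), 0.017, array([ 0.4468, -0.0593]), 0.0898, 267)
   scene (array([ 0.4489, -0.0573]), array([ 0.4481, -0.0567]), 0.0173, array([ 0.4489, -0.0574]), 0.0888, 123)
large_tin_centre top [([249.8, 438.3], 0.74)]
large_tin_centre scene [([231.3, 254.4], 0.7), ([219.7,
[... 537 characters left out ...]
e [([177.5, 353.9], 0.77), ([204.7, 374.2], 0.67)]
square_recess_seat top [([210.1, 143.6], 0.97)]
square_recess_seat scene [([202.8, 375.5], 0.66), ([157.3, 335.3], 0.29)]
small_recess_seat top [([303.2, 168.2], 0.65)]
small_recess_seat scene [([157.9, 332.0], 0.74), ([257.0, 318.5], 0.17)]
open_tin_centre top [([151.8, 243.2], 0.94), ([249.3, 438.7], 0.29)]
open_tin_centre scene [([260.6, 321.5], 0.91)]
open_jar_centre top [([188.4, 364.5], 0.9)]
open_jar_centre scene [([252.9, 212.7], 0.62), ([218.0, 153.1], 0.49)]
open_bottle_centre top [([135.3, 308.9], 0.89), ([151.2, 242.5], 0.35)]
open_bottle_centre scene [([274.6, 267.3], 0.95)]
top -9.676049022577793e-05
scene -0.000938166848917843
```

```bash
python3 - <<'E'
import cv2
a=cv2.imread('pics/top0.png')
cv2.imwrite('pics/top0_caddy.png',cv2.resize(a[160:360,95:220],None,fx=3,fy=3,interpolation=cv2.INTER_CUBIC))
E
```

```text
(no output)
```

View pics/top0_caddy.png

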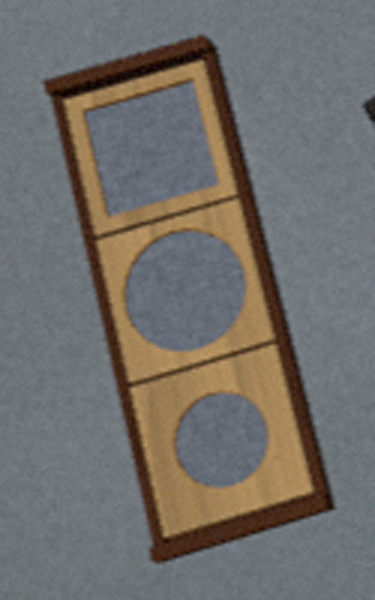

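```bash
cat > caddy.py <<'E'
from h import *
import sys
def felt(n,img,cen):
    hsv=cv2.cvtColor(img,cv2.COLOR_BGR2HSV); out=[]
    m=(hsv[...,1]<95)&(hsv[...,0]>60)
    nl,lab,st,c=cv2.connectedComponentsWithStats(m.astype(np.uint8),connectivity=4)
    for (u,v) in cen:
        l=lab[int(v),int(u)]; out.append((c[l],st[l][4]))
    return out
cen={'top':[(143.6,210),(157.6,255.6),(168.2,303.2)],'scene':[(378,204),(355,178),(333,156)]}
shapes=[np.array([[-38,-38],[38,-38],[38,38],[-38,38]])/1e3]
a=np.linspace(0,2*np.pi,60,endpoint=False)
shapes+=[np.c_[np.cos(a),np.sin(a)]*.04,np.c_[np.cos(a),np.sin(a)]*.03]
def pred(n,p):
    x,y,th=p; R=np.array([[np.cos(th),-np.sin(th)],[np.sin(th),np.cos(th)]]);o=[]
    for i,s in enumerate(shapes):
        q=(s+[(i-1)*.1,0])@R.T+[x,y]
        A=project(n,np.c_[q,np.full(len(q),.020)]).astype(np.float32);B=project(n,np.c_[q,np.full(len(q),.014)]).astype(np.float32)
        ar,I=cv2.intersectConvexConvex(cv2.convexHull(A),cv2.convexHull(B)); M=cv2.moments(I); o.append((M['m10']/M['m00'],M['m01']/M['m00'],ar))
    return np.array(o)
if __name__=='__main__':
  for n in('top','scene'):
    f=felt(n,cv2.imread(f'pics/{n}0.png'),cen[n]); obs=np.array([c for c,_ in f])
    x0=ray(n,*obs[1],.014)[:2]; e=ray(n,*obs[2],.014)-ray(n,*obs[0],.014)
    r=least_squares(lambda p:(pred(n,p)[:,:2]-obs).ravel(),[*x0,np.arctan2(e[1],e[0])],diff_step=1e-4)
    print(n,r.x,np.degrees(r.x[2]),np.round(r.fun,2),[s for _,s in f],pred(n,r.x)[:,2])
    for i,k in enumerate(('square','wide','small')): print(k,np.round(r.x[:2]+(i-1)*.1*np.array([np.cos(r.x[2]),np.sin(r.x[2])]),4))
    W=cloud(n,np.load(f'pics/{n}0.npy')); 
    for i,k in enumerate(('square','wide','small')):
        c=r.x[:2]+(i-1)*.1*np.array([np.cos(r.x[2]),np.sin(r.x[2])]);kk=np.hypot(W[...,0]-c[0],W[...,1]-c[1])<.02; print(k,'floor z',np.median(W[...,2][kk]))
E
python3 caddy.py
```

```text
top [ 0.48474866  0.23235768 -2.98834412] -171.2195060694924 [-0.02 -0.04  0.02  0.01 -0.    0.02] [np.int32(1288), np.int32(1211), np.int32(722)] [1335.35620117 1261.36645508  761.23065186]
square [0.5836 0.2476]
wide [0.4847 0.2324]
small [0.3859 0.2171]
square floor z 0.014277970470964074
wide floor z 0.01443859701825223
small floor z 0.01399779401915513
scene [ 0.48345035  0.23400431 -2.98823732] -171.21338668269806 [-0.02 -0.02 -0.   -0.03  0.02  0.07] [np.int32(624), np.int32(467), np.int32(217)] [629.59143066 478.32540894 226.33305359]
square [0.5823 0.2493]
wide [0.4835 0.234 ]
small [0.3846 0.2187]
square floor z 0.013538778301219967
wide floor z 0.013208964455350691
small floor z 0.013734904175102536
```

```bash
cat > go.py <<'E'
# usage: go.py x y z jawdeg -> shares needed
from h import *
import sys
from scipy.spatial.transform import Rotation as Ro
x,y,z,j=map(float,sys.argv[1:5]); s=robot.read_state()
R=Ro.from_rotvec(s['orientation']); jd=R.as_matrix()[:,1]; a=np.degrees(np.arctan2(jd[1],jd[0]))
t=np.radians(j); Y=np.array([np.cos(t),np.sin(t),0]);Z=np.array([0,0,-1.]);D=Ro.from_matrix(np.c_[np.cross(Y,Z),Y,Z])
print('share',np.round((np.array([x,y,z])-s['tool_pos'])/.3,3),'turn',np.round((D*R.inv()).as_rotvec(degrees=True)/45,3),'jaw now',round(a,1),'t',s['t'],'q',np.round(s['q'],2),'F',np.round(s['force'],1),'op',round(s['opening'],4))
E
python3 go.py .4233 -.3135 .12 -81.2; python3 -m handwheel '0.661 0.807 0 0 0 -0.29;0.661 0.807 0 0 0 -0.29;0.661 0.807 0 0 0 -0.29;0.661 0.807 0 0 0 -0.29;0.661 0.807 0 0 0 -0.29' -1 20; python3 go.py .4233 -.3135 .12 -81.2
```

```text
share [ 0.66   0.809 -0.245] turn [ 0.     0.    -0.294] jaw now -68.0 t 1.2 q [-1.27  0.13  1.49  0.    1.52 -0.09] F [0.9 0.8 0.2] op 0.0932
t: 1.7
tool_pos: [0.3842, -0.3616, 0.1937]
orientation: [3.132, 0.246, 0.001]
force: [0.5, -0.7, 0.0]
opening: 0.0933
share [ 0.13   0.16  -0.246] turn [ 0.001  0.001 -0.004] jaw now -81.0 t 1.7 q [-0.85 -0.07  1.69  0.    1.52  0.56] F [ 0.5 -0.7  0. ] op 0.0933
```

```bash
python3 -m handwheel '0.13 0.16 -0.24 0 0 0;0.13 0.16 -0.24 0 0 0;0.13 0.16 -0.24 0 0 0;0.13 0.16 -0.24 0 0 0'; python3 go.py .4233 -.3135 .01 -81.2
```

```text
t: 2.1
tool_pos: [0.4219, -0.3145, 0.1209]
orientation: [-3.131, -0.249, 0.002]
force: [1.1, -0.4, 0.1]
opening: 0.093
share [ 0.005  0.003 -0.37 ] turn [-0.001 -0.002 -0.007] jaw now -80.9 t 2.1 q [-0.74 -0.02  1.78 -0.    1.39  0.67] F [ 1.1 -0.4  0.1] op 0.093
```

```bash
python3 -m handwheel '0.004 0.003 -0.15 0 0 0;0.004 0.003 -0.3 0 0 0;0.004 0.003 -0.37 0 0 0;0.004 0.003 -0.37 0 0 0'; python3 go.py .4233 -.3135 .01 -81.2;python3 -m handwheel '0 0 0 0 0 0;0 0 0 0 0 0;0 0 0 0 0 0;0 0 0 0 0 0;0 0 0 0 0 0' 1 20; python3 go.py .4233 -.3135 .01 -81.2
```

```text
t: 2.5
tool_pos: [0.4212, -0.3142, 0.0084]
orientation: [-3.129, -0.244, 0.005]
force: [-0.0, -0.7, -1.1]
opening: 0.0932
share [0.007 0.002 0.005] turn [-0.003 -0.004 -0.002] jaw now -81.1 t 2.5 q [-0.74  0.11  1.87 -0.    1.17  0.68] F [-0.  -0.7 -1.1] op 0.0932
t: 3.0
tool_pos: [0.424, -0.3147, 0.0113]
orientation: [3.131, 0.246, 0.002]
force: [-0.1, -0.2, -0.7]
opening: 0.0573
share [-0.002  0.004 -0.004] turn [ 0.001  0.001 -0.004] jaw now -81.0 t 3.0 q [-0.74  0.1   1.86 -0.    1.17  0.68] F [-0.1 -0.2 -0.7] op 0.0573
```

```bash
python3 -m handwheel '0 0 0 0 0 0;0 0 0.1 0 0 0;0 0 0.2 0 0 0;0 0 0.2 0 0 0' ; python3 - <<'E'
from h import *
for n in('top','scene'):
    p,d=robot.read_camera(n); cv2.imwrite(f'pics/{n}1.png',p[:,:,::-1]); np.save(f'pics/{n}1.npy',d)
a=cv2.imread('pics/top1.png')[150:400,300:560];b=cv2.imread('pics/scene1.png')[80:330,50:310]
cv2.imwrite('pics/c1.png',cv2.resize(np.hstack([a,b]),None,fx=1.5,fy=1.5))
E
```

```text
t: 3.4
tool_pos: [0.4261, -0.3165, 0.0752]
orientation: [3.126, 0.246, 0.008]
force: [0.8, -0.4, 0.1]
opening: 0.0257
```

View pics/c1.png

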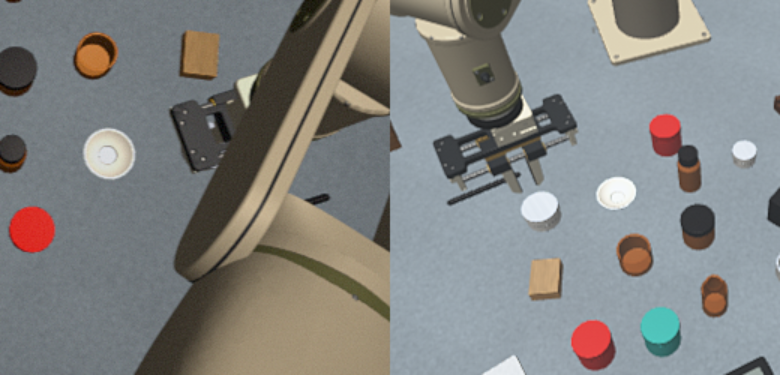

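```bash
python3 - <<'E'
from h import *
s=robot.read_state();print(s['tool_pos'],s['opening'])
for n in('top','scene'):
    print(n,project(n,s['tool_pos']),project(n,[.4233,-.3135,.034]))
    W=cloud(n,np.load(f'pics/{n}1.npy')); print(top(W,(.4233,-.3135),.03,.034))
a=cv2.imread('pics/scene1.png');cv2.imwrite('pics/c1b.png',cv2.resize(a[150:260,90:200],None,fx=5,fy=5,interpolation=cv2.INTER_CUBIC))
E
```

```text
[ 0.42404706 -0.31474165  0.07118085] 0.017663349163367932
top [[445.84532084 242.44661424]] [[439.16795372 246.16093592]]
(array([ 0.4325, -0.3212]), array([ 0.4221, -0.3174]), 0.0284, array([ 0.4221, -0.3214]), 0.0337, 18)
scene [[144.41964004 209.39066707]] [[148.61802145 217.58345859]]
(array([ 0.4253, -0.3117]), array([ 0.4249, -0.3113]), 0.032, array([ 0.4246, -0.3116]), 0.0326, 391)
```

View pics/c1b.png

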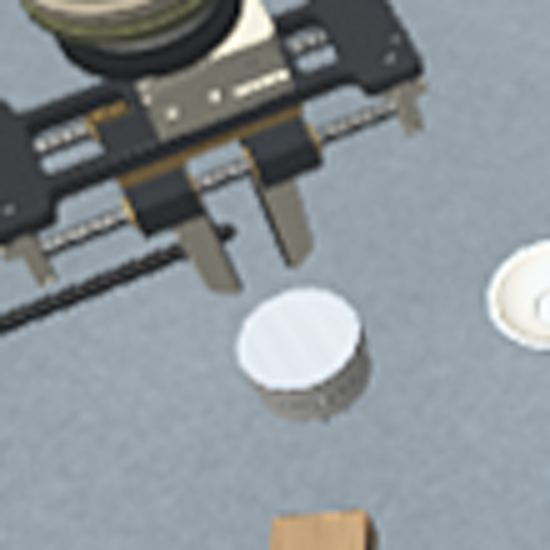

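```bash
python3 - <<'E'
from h import *
print(robot.read_state()['tool_pos'],robot.read_state()['opening'])
p,d=robot.read_camera('scene'); cv2.imwrite('pics/scene2.png',p[:,:,::-1])
W=cloud('scene',d)
for (u,v) in [(137,205),(136,200),(149,201),(148,196),(143,190)]:
    print(u,v,np.round(W[v-1:v+2,u-1:u+2].reshape(-1,3)[[0,4,8]],3).tolist())
k=(np.hypot(W[...,0]-.424,W[...,1]+.315)<.06)&(W[...,2]>.045)&(W[...,2]<.13)
q=W[k];o=np.argsort(q[:,2])[:20];print(np.round(q[o],3).tolist());
v,u=np.where(k);print(np.c_[u,v][o].tolist())
a=cv2.imread('pics/scene2.png');cv2.imwrite('pics/c2.png',cv2.resize(a[150:260,90:200],None,fx=5,fy=5,interpolation=cv2.INTER_CUBIC))
E
```

```text
[ 0.42404706 -0.31474165  0.07118085] 0.017663349163367932
137 205 [[0.437, -0.325, 0.115], [0.436, -0.325, 0.11], [0.437, -0.323, 0.106]]
136 200 [[0.434, -0.323, 0.13], [0.437, -0.322, 0.129], [0.433, -0.321, 0.12]]
149 201 [[0.43, -0.298, 0.109], [0.433, -0.297, 0.107], [0.429, -0.296, 0.098]]
148 196 [[0.43, -0.296, 0.128], [0.429, -0.295, 0.122], [0.431, -0.293, 0.12]]
143 190 [[0.43, -0.301, 0.153], [0.434, -0.299, 0.153], [0.433, -0.298, 0.147]]
[[0.43, -0.299, 0.093], [0.435, -0.323, 0.096], [0.432, -0.301, 0.097], [0.429, -0.303, 0.098], [0.429, -0.296, 0.098], [0.431, -0.298, 0.098], [0.436, -0.327, 0.099], [0.437, -0.325, 0.099], [0.436, -0.322, 0.101], [0.435, -0.324, 0.101], [0.43, -0.293, 0.102], [0.429, -0.302, 0.102], [0.434, -0.322, 0.102], [0.431, -0.298, 0.102], [0.437, -0.329, 0.102], [0.433, -0.3, 0.102], [0.437, -0.331, 0.102], [0.436, -0.326, 0.103], [0.433, -0.326, 0.103], [0.436, -0.328, 0.103]]
[[149, 204], [139, 208], [148, 204], [147, 203], [150, 202], [149, 203], [137, 208], [138, 208], [139, 207], [138, 207], [151, 201], [147, 202], [139, 206], [149, 202], [136, 208], [148, 203], [135, 208], [137, 207], [137, 206], [136, 207]]
```

View pics/c2.png

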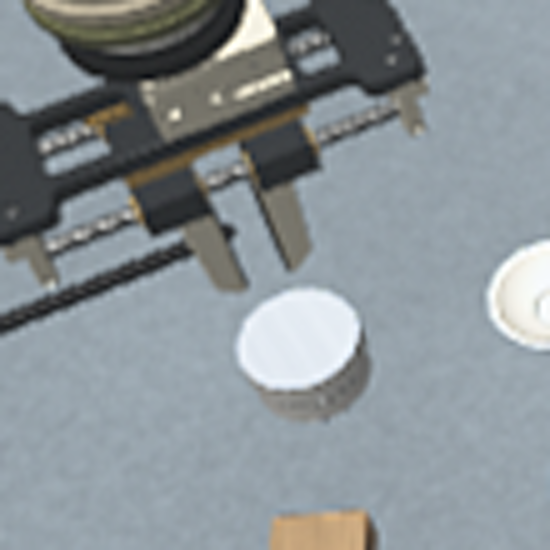

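```bash
cat > tips.py <<'E'
from h import *
import sys
n=sys.argv[1]
p,d=robot.read_camera(n); s=robot.read_state();cv2.imwrite(f'pics/{n}_{sys.argv[2]}.png',p[:,:,::-1])
W=cloud(n,d);t=s['tool_pos']
k=(np.hypot(W[...,0]-t[0],W[...,1]-t[1])<.08)&(W[...,2]>.05)&(W[...,2]<.16)
q=W[k];zz=q[:,2];v,u=np.where(k)
print('tool',np.round(t,4),'op',round(s['opening'],4),'t',s['t'],'low',np.round(np.percentile(zz,[0,1,3,10]),3))
o=np.argsort(zz)[:12];print(np.round(q[o],3).tolist(),np.c_[u,v][o].tolist())
E
python3 -m handwheel '0 0 0 0 0 0;0 0 0 0 0 0;0 0 0 0 0 0;0 0 0 0 0 0;0 0 0 0 0 0'; python3 tips.py scene shut
python3 -m handwheel '0 0 0 0 0 0;0 0 0 0 0 0;0 0 0 0 0 0;0 0 0 0 0 0;0 0 0 0 0 0' -1;python3 -m handwheel '0 0 0 0 0 0;0 0 0 0 0 0;0 0 0 0 0 0;0 0 0 0 0 0;0 0 0 0 0 0' -1; python3 tips.py scene op
```

```text
t: 4.05
tool_pos: [0.4234, -0.3142, 0.0702]
orientation: [-3.132, -0.247, 0.0]
force: [-0.7, -0.4, -0.5]
opening: 0.0005
tool [ 0.4234 -0.3143  0.0703] op 0.0004 t 4.1 low [0.095 0.097 0.099 0.104]
[[0.434, -0.316, 0.095], [0.433, -0.314, 0.096], [0.43, -0.313, 0.097], [0.433, -0.306, 0.097], [0.432, -0.308, 0.097], [0.433, -0.316, 0.098], [0.432, -0.311, 0.098], [0.433, -0.303, 0.099], [0.43, -0.303, 0.099], [0.432, -0.305, 0.1], [0.435, -0.317, 0.1], [0.432, -0.31, 0.101]] [[142, 207], [143, 206], [143, 205], [146, 205], [145, 205], [142, 206], [144, 205], [147, 204], [147, 203], [146, 204], [141, 206], [144, 204]]
t: 4.6
tool_pos: [0.4235, -0.3143, 0.0705]
orientation: [3.132, 0.246, 0.0]
force: [0.1, -0.3, 0.4]
opening: 0.0363
t: 5.1
tool_pos: [0.4235, -0.3143, 0.0704]
orientation: [3.132, 0.246, 0.0]
force: [-0.4, 0.1, -0.5]
opening: 0.0761
tool [ 0.4235 -0.3143  0.0705] op 0.08 t 5.15 low [0.096 0.096 0.099 0.103]
[[0.439, -0.352, 0.096], [0.437, -0.349, 0.096], [0.427, -0.272, 0.096], [0.423, -0.266, 0.096], [0.425, -0.269, 0.096], [0.427, -0.274, 0.097], [0.421, -0.275, 0.098], [0.425, -0.273, 0.098], [0.439, -0.351, 0.099], [0.425, -0.268, 0.099], [0.441, -0.354, 0.099], [0.44, -0.356, 0.1]] [[127, 213], [128, 212], [160, 199], [162, 197], [161, 198], [159, 199], [158, 197], [159, 198], [127, 212], [161, 197], [126, 213], [125, 213]]
```

```bash
python3 - <<'E'
import cv2,numpy as np
c=[cv2.resize(cv2.imread(f'pics/scene_{k}.png')[130:260,90:220],None,fx=3,fy=3,interpolation=cv2.INTER_CUBIC) for k in('shut','op')]
cv2.imwrite('pics/c3.png',np.hstack(c))
E
```

```text
(no output)
```

View pics/c3.png

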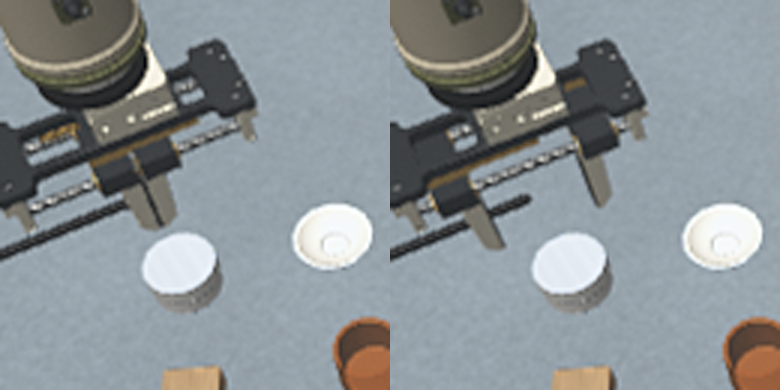

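```bash
sed -i 's/W\[...,2\]>.05/W[...,2]>ZL/; s/^import sys/import sys\nZL=float(sys.argv[3]) if len(sys.argv)>3 else .05/' tips.py
python3 -m handwheel '0 0 -0.1 0 0 0;0 0 -0.2 0 0 0;0 0 -0.234 0 0 0;0 0 -0.234 0 0 0;0 0 -0.234 0 0 0'; python3 tips.py scene dn 0.037;  python3 - <<'E'
import cv2,numpy as np
cv2.imwrite('pics/c4.png',cv2.resize(cv2.imread(f'pics/scene_dn.png')[150:260,90:220],None,fx=5,fy=5,interpolation=cv2.INTER_CUBIC))
E
```

```text
t: 5.65
tool_pos: [0.4239, -0.3147, 0.0012]
orientation: [3.131, 0.246, 0.001]
force: [-0.0, 0.4, 0.2]
opening: 0.093
tool [ 0.4245 -0.3152  0.0018] op 0.0927 t 5.7 low [0.037 0.041 0.05  0.08 ]
[[0.423, -0.256, 0.037], [0.426, -0.307, 0.037], [0.441, -0.325, 0.037], [0.426, -0.259, 0.037], [0.444, -0.367, 0.037], [0.423, -0.266, 0.038], [0.44, -0.363, 0.038], [0.442, -0.366, 0.039], [0.425, -0.254, 0.039], [0.441, -0.361, 0.039], [0.424, -0.259, 0.039], [0.423, -0.261, 0.039]] [[171, 210], [151, 217], [145, 224], [170, 211], [128, 230], [167, 211], [129, 228], [128, 229], [172, 210], [130, 228], [170, 210], [169, 210]]
```

View pics/c4.png

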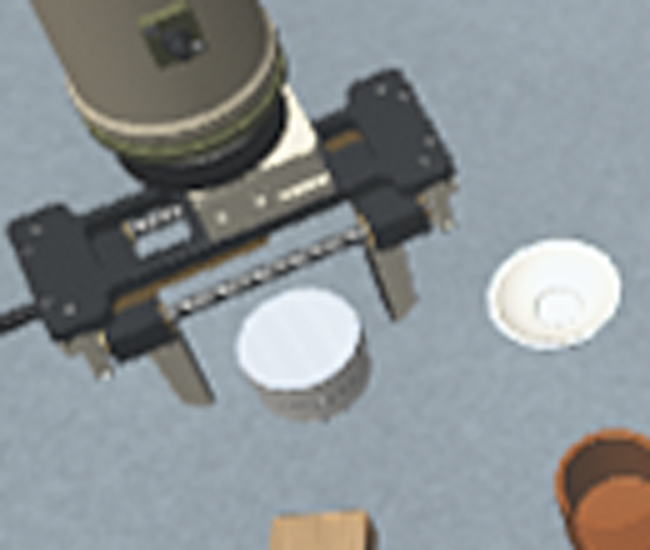

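```bash
python3 - <<'E'
from h import *
p,d=robot.read_camera('scene');W=cloud('scene',d)
for u in(130,131,132,169,170,171,172):
    r=range(224,236) if u<150 else range(206,220)
    print(u,[(v,*np.round(W[v,u],3).tolist()) for v in r if W[v,u,2]>.006][-4:])
E
```

```text
130 [(228, 0.443, -0.361, 0.041), (229, 0.443, -0.362, 0.037), (230, 0.443, -0.363, 0.034), (231, 0.442, -0.364, 0.029)]
131 [(228, 0.44, -0.359, 0.036), (229, 0.441, -0.36, 0.034), (230, 0.441, -0.361, 0.03), (231, 0.441, -0.362, 0.026)]
132 [(229, 0.436, -0.359, 0.025), (230, 0.442, -0.359, 0.03)]
169 [(211, 0.426, -0.262, 0.04), (212, 0.426, -0.263, 0.035), (213, 0.424, -0.263, 0.028), (214, 0.429, -0.264, 0.032)]
170 [(211, 0.425, -0.259, 0.037), (212, 0.424, -0.26, 0.031), (213, 0.426, -0.261, 0.031), (214, 0.426, -0.262, 0.025)]
171 [(209, 0.425, -0.256, 0.043), (210, 0.425, -0.256, 0.039), (211, 0.427, -0.257, 0.039), (212, 0.426, -0.258, 0.033)]
172 [(208, 0.423, -0.252, 0.044), (209, 0.423, -0.253, 0.039), (210, 0.424, -0.254, 0.037), (211, 0.426, -0.255, 0.035)]
```

```bash
python3 -m handwheel '0 0 -0.02 0 0 0;0 0 -0.045 0 0 0;0 0 -0.045 0 0 0;0 0 -0.045 0 0 0';python3 -m handwheel '0 0 0 0 0 0;0 0 0 0 0 0;0 0 0 0 0 0;0 0 0 0 0 0;0 0 0 0 0 0' 1 20;python3 -m handwheel '0 0 0 0 0 0;0 0 0 0 0 0' 1 20
```

```text
t: 6.15
tool_pos: [0.4231, -0.314, -0.0137]
orientation: [-3.131, -0.246, 0.001]
force: [-0.2, 0.3, 0.4]
opening: 0.0931
t: 6.65
tool_pos: [0.4235, -0.3143, -0.0132]
orientation: [-3.132, -0.246, -0.0]
force: [0.6, 0.4, -0.5]
opening: 0.0585
t: 6.85
tool_pos: [0.4235, -0.3143, -0.0132]
orientation: [-3.132, -0.246, -0.0]
force: [-1.4, 0.7, 1.3]
opening: 0.0588
```

```bash
python3 -m handwheel '0 0 0.1 0 0 0;0 0 0.2 0 0 0;0 0 0.3 0 0 0;0 0 0.4 0 0 0;0 0 0.4 0 0 0'; python3 go.py .484 .2332 .1 -81.2; python3 tips.py scene lift .06
```

```text
t: 7.35
tool_pos: [0.4259, -0.3165, 0.1116]
orientation: [3.126, 0.246, 0.009]
force: [1.0, -0.5, -1.5]
opening: 0.0579
share [ 0.194  1.832 -0.039] turn [ 0.007  0.008 -0.004] jaw now -81.0 t 7.35 q [-0.74 -0.01  1.79 -0.    1.36  0.68] F [ 1.  -0.5 -1.5] op 0.0579
tool [ 0.4248 -0.3156  0.1088] op 0.0586 t 7.4 low [0.122 0.126 0.127 0.135]
[[0.435, -0.289, 0.122], [0.452, -0.308, 0.122], [0.446, -0.334, 0.124], [0.45, -0.301, 0.124], [0.453, -0.315, 0.124], [0.45, -0.303, 0.125], [0.449, -0.298, 0.125], [0.453, -0.321, 0.126], [0.449, -0.329, 0.126], [0.435, -0.288, 0.126], [0.429, -0.287, 0.126], [0.443, -0.337, 0.126]] [[151, 197], [144, 205], [132, 206], [147, 203], [141, 206], [146, 203], [148, 202], [138, 206], [134, 206], [151, 196], [151, 194], [130, 205]]
```

```bash
 python3 - <<'E'
import cv2,numpy as np
cv2.imwrite('pics/c5.png',cv2.resize(cv2.imread(f'pics/scene_lift.png')[130:260,80:220],None,fx=4,fy=4,interpolation=cv2.INTER_CUBIC))
E
```

```text
(no output)
```

View pics/c5.png

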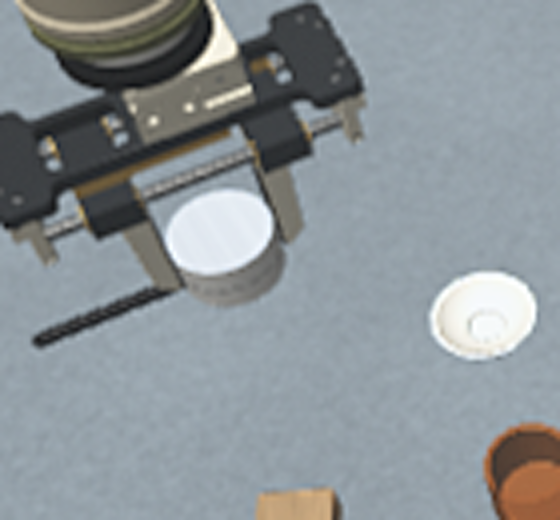

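```bash
python3 -m handwheel '0.03 0.16 0 0 0 0;0.06 0.32 0 0 0 0;0.08 0.48 0 0 0 0;0.1 0.64 0 0 0 0;0.12 0.8 0 0 0 0';python3 -m handwheel '0.03 0.16 0 0 0 0;0.06 0.32 0 0 0 0;0.07 0.48 0 0 0 0;0.08 0.64 0 0 0 0;0.08 0.8 0 0 0 0'; python3 go.py .484 .2332 .1 -81.2
```

```text
t: 7.9
tool_pos: [0.458, -0.0722, 0.1044]
orientation: [-3.131, -0.246, 0.004]
force: [1.6, 0.3, -1.7]
opening: 0.0587
t: 8.4
tool_pos: [0.482, 0.1674, 0.1044]
orientation: [3.131, 0.246, -0.004]
force: [-0.1, 0.4, -1.4]
opening: 0.0586
share [ 0.007  0.219 -0.015] turn [ 0.001 -0.003 -0.004] jaw now -81.0 t 8.4 q [ 0.23 -0.05  1.84 -0.    1.36  1.65] F [-0.1  0.4 -1.4] op 0.0586
```

```bash
python3 -m handwheel '0.007 0.13 0 0 0 0;0.007 0.21 0 0 0 0;0.007 0.21 -0.1 0 0 0;0.007 0.21 -0.2 0 0 0;0.007 0.21 -0.2 0 0 0';python3 -m handwheel '0 0 0 0 0 0;0 0 0 0 0 0'; python3 go.py .484 .2332 .004 -81.2; python3 - <<'E'
from h import *
for n in('top','scene'):
    p,d=robot.read_camera(n); cv2.imwrite(f'pics/{n}3.png',p[:,:,::-1])
    W=cloud(n,d);s=robot.read_state();print(n,s['tool_pos'],top(W,s['tool_pos'][:2],.03,s['tool_pos'][2]+.0132+.034),project(n,[.484,.2332,.014]))
a=cv2.imread('pics/top3.png')[160:360,95:295];b=cv2.imread('pics/scene3.png')[100:300,270:470]
cv2.imwrite('pics/c6.png',cv2.resize(np.hstack([a,b]),None,fx=2,fy=2))
E
```

```text
t: 8.9
tool_pos: [0.4801, 0.2271, 0.0398]
orientation: [3.129, 0.247, -0.018]
force: [-0.5, -0.2, -1.6]
opening: 0.059
t: 9.1
tool_pos: [0.4863, 0.2287, 0.0477]
orientation: [-3.132, -0.246, -0.002]
force: [0.3, 0.8, -0.7]
opening: 0.0582
share [-0.008  0.015 -0.146] turn [-0.     0.001 -0.004] jaw now -81.0 t 9.1 q [0.34 0.08 1.82 0.   1.24 1.76] F [ 0.3  0.8 -0.7] op 0.0582
top [0.48673879 0.22886275 0.04826143] (array([0.4873, 0.2193]), array([0.4866, 0.2228]), 0.0294, array([0.4877, 0.2176]), 0.0946, 132) [[156.23057498 256.82379918]]
scene [0.48689965 0.22890301 0.04843617] (array([0.4968, 0.2318]), array([0.4917, 0.2294]), 0.045, array([0.4965, 0.2284]), 0.0945, 286) [[354.31038062 178.44398447]]
```

View pics/c6.png

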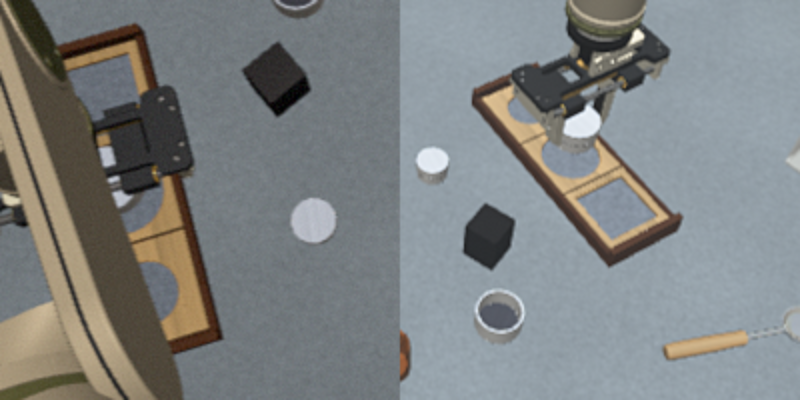

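```bash
python3 -m handwheel '-0.01 0.0145 -0.05 0 0 0;-0.01 0.0145 -0.1 0 0 0;-0.01 0.0145 -0.13 0 0 0;-0.01 0.0145 -0.145 0 0 0;-0.01 0.0145 -0.15 0 0 0';python3 -m handwheel '0 0 0 0 0 0;0 0 0 0 0 0';python3 go.py .484 .2332 .0008 -81.2
```

```text
t: 9.7
tool_pos: [0.4819, 0.2327, 0.0008]
orientation: [3.131, 0.246, -0.003]
force: [-1.3, 0.2, -0.0]
opening: 0.0584
t: 9.9
tool_pos: [0.4831, 0.2332, 0.0021]
orientation: [-3.132, -0.246, -0.001]
force: [0.4, 0.0, -1.8]
opening: 0.0583
share [ 0.003  0.    -0.004] turn [-0.     0.001 -0.004] jaw now -81.0 t 9.9 q [0.35 0.14 1.84 0.   1.16 1.77] F [ 0.4  0.  -1.8] op 0.0583
```

```bash
python3 -m handwheel '0.002 0 -0.003 0 0 0;0.002 0 -0.006 0 0 0;0.002 0 -0.006 0 0 0;0.002 0 -0.006 0 0 0';python3 -m handwheel '0 0 0 0 0 0;0 0 0 0 0 0;0 0 0 0 0 0;0 0 0 0 0 0' -0.6; python3 go.py .484 .2332 .1 -81.2
```

```text
t: 10.3
tool_pos: [0.4838, 0.2332, 0.0007]
orientation: [-3.132, -0.246, -0.002]
force: [-1.8, -0.9, 5.9]
opening: 0.0589
t: 10.7
tool_pos: [0.483, 0.233, -0.0003]
orientation: [3.132, 0.246, -0.0]
force: [0.5, -0.3, -0.1]
opening: 0.0744
share [0.003 0.001 0.334] turn [ 0.    -0.    -0.004] jaw now -81.0 t 10.7 q [0.35 0.14 1.84 0.   1.15 1.77] F [ 0.5 -0.3 -0.1] op 0.0744
```

```bash
python3 -m handwheel '0 0 0.1 0 0 0;0 0 0.2 0 0 0;0 0 0.35 0 0 0;0 -0.1 0.4 0 0 0.19;-0.05 -0.2 0.4 0 0 0.38';python3 -m handwheel '-0.05 -0.12 0 0 0 0.19;-0.1 -0.24 0 0 0 0.38;-0.1 -0.36 0 0 0 0.57;-0.1 -0.4 0 0 0 0.76;-0.1 -0.4 0 0 0 0.76'; python3 go.py .431 .0508 .05 -30;  python3 - <<'E'
from h import *
for n in('top','scene'):
    p,d=robot.read_camera(n); cv2.imwrite(f'pics/{n}4.png',p[:,:,::-1])
    W=cloud(n,d);print(n,top(W,(.484,.2332),.03,.048))
a=cv2.imread('pics/top4.png')[160:360,95:345];b=cv2.imread('pics/scene4.png')[100:300,210:460]
cv2.imwrite('pics/c7.png',cv2.resize(np.hstack([a,b]),None,fx=1.6,fy=1.6))
E
```

```text
t: 11.2
tool_pos: [0.4715, 0.1734, 0.1241]
orientation: [3.058, 0.72, 0.012]
force: [-0.0, -0.3, -0.2]
opening: 0.0744
t: 11.7
tool_pos: [0.4382, 0.0514, 0.12]
orientation: [2.715, 1.579, 0.0]
force: [-0.3, 0.9, 0.2]
opening: 0.0744
share [-0.024 -0.002 -0.233] turn [ 0.     0.001 -0.008] jaw now -29.7 t 11.7 q [ 0.   -0.27  2.   -0.    1.41  0.52] F [-0.3  0.9  0.2] op 0.0744
top None
scene (array([0.4862, 0.2327]), array([0.4859, 0.2339]), 0.032, array([0.4855, 0.2329]), 0.047, 320)
```

View pics/c7.png

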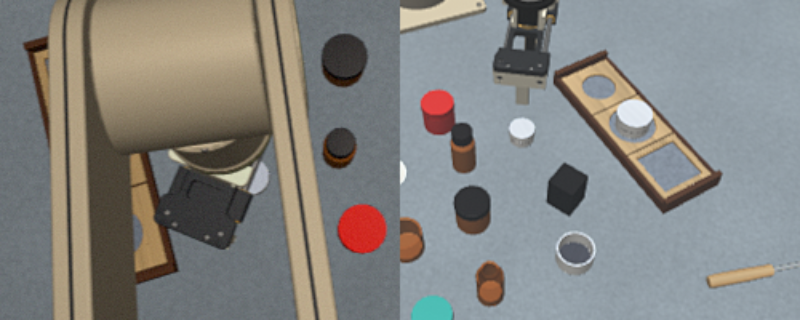

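```bash
python3 -m handwheel '-0.024 0 -0.1 0 0 0;-0.024 0 -0.2 0 0 0;-0.024 0 -0.25 0 0 0;-0.024 0 -0.25 0 0 0;-0.024 0 -0.25 0 0 0';python3 go.py .431 .0508 -.015 -30;python3 - <<'E'
from h import *
p,d=robot.read_camera('scene'); cv2.imwrite('pics/scene5.png',p[:,:,::-1])
cv2.imwrite('pics/c8.png',cv2.resize(p[110:240,230:370,::-1],None,fx=4,fy=4))
E
```

```text
t: 12.3
tool_pos: [0.431, 0.0538, 0.0452]
orientation: [-2.717, -1.576, 0.001]
force: [-0.1, 0.2, 0.0]
opening: 0.0742
share [ 0.    -0.01  -0.201] turn [-0.    -0.001 -0.005] jaw now -29.8 t 12.3 q [ 0.01 -0.2   2.09  0.    1.25  0.53] F [-0.1  0.2  0. ] op 0.0742
```

View pics/c8.png

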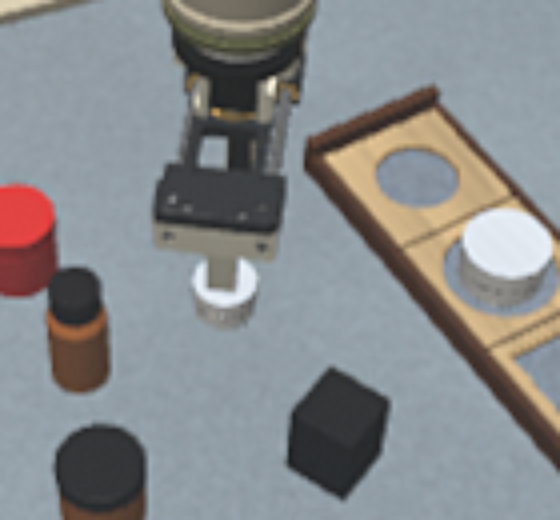

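```bash
python3 -m handwheel '0 -0.01 -0.08 0 0 0;0 -0.01 -0.16 0 0 0;0 -0.01 -0.2 0 0 0;0 -0.01 -0.2 0 0 0;0 -0.01 -0.2 0 0 0';python3 -m handwheel '0 0 0 0 0 0;0 0 0 0 0 0;0 0 0 0 0 0;0 0 0 0 0 0;0 0 0 0 0 0' 1 20;python3 -m handwheel '0 0 0 0 0 0;0 0 0 0 0 0' ;python3 go.py .431 .0508 -.015 -30
```

```text
t: 12.85
tool_pos: [0.4317, 0.0502, -0.014]
orientation: [2.716, 1.577, 0.001]
force: [0.3, -0.1, 0.3]
opening: 0.0744
t: 13.35
tool_pos: [0.4311, 0.0501, -0.0148]
orientation: [-2.717, -1.578, -0.0]
force: [-1.2, -0.2, 2.9]
opening: 0.0427
t: 13.55
tool_pos: [0.4311, 0.0501, -0.0148]
orientation: [2.717, 1.578, 0.0]
force: [-1.6, -0.1, 5.1]
opening: 0.0424
share [-0.     0.002 -0.001] turn [-0.     0.    -0.007] jaw now -29.7 t 13.55 q [-0.   -0.11  2.13  0.    1.12  0.52] F [-1.6 -0.1  5.1] op 0.0424
```

```bash
python3 -m handwheel '0 0 0.12 0 0 0;0 0 0.25 0 0 0;0 0 0.38 0 0 0;0 0 0.48 0 0 0;0 0 0.48 0 0 0';python3 -m handwheel '0.05 0.15 0 0 0 0;0.1 0.3 0 0 0 0;0.14 0.44 0 0 0 0;0.17 0.55 0 0 0 0;0.17 0.55 0 0 0 0'; python3 -m handwheel '0 0 0 0 0 0;0 0 0 0 0 0';python3 go.py .4834 .2331 .08 -30;  python3 - <<'E'
from h import *
for n in('top','scene'):
    p,d=robot.read_camera(n); cv2.imwrite(f'pics/{n}6.png',p[:,:,::-1])
    W=cloud(n,d);z=robot.read_state()['tool_pos'][2];print(n,top(W,(.484,.2332),.03,.048),top(W,(.484,.2332),.01,z+.0148+.028))
a=cv2.imread('pics/top6.png')[160:360,95:345];b=cv2.imread('pics/scene6.png')[100:300,210:460]
cv2.imwrite('pics/c9.png',cv2.resize(np.hstack([a,b]),None,fx=1.6,fy=1.6))
E
```

```text
t: 14.05
tool_pos: [0.4342, 0.05, 0.1338]
orientation: [2.713, 1.576, 0.011]
force: [1.6, -0.8, -0.3]
opening: 0.0424
t: 14.55
tool_pos: [0.4814, 0.2183, 0.127]
orientation: [-2.713, -1.582, 0.002]
force: [-0.2, -0.6, -1.1]
opening: 0.0426
t: 14.75
tool_pos: [0.4812, 0.2141, 0.1278]
orientation: [-2.717, -1.577, 0.003]
force: [0.1, -0.4, -1.2]
opening: 0.0424
share [ 0.007  0.063 -0.159] turn [ 0.001 -0.002 -0.006] jaw now -29.7 t 14.75 q [ 0.32 -0.03  1.77 -0.    1.4   0.84] F [ 0.1 -0.4 -1.2] op 0.0424
top (array([0.4762, 0.2178]), array([0.4806, 0.2224]), 0.0281, array([0.4793, 0.2194]), 0.0475, 319) (array([0.4856, 0.2097]), array([0.4857, 0.2113]), 0.0178, array([0.4862, 0.21  ]), 0.1701, 62)
scene (array([0.4868, 0.2327]), array([0.4845, 0.2325]), 0.0318, array([0.4855, 0.2338]), 0.0467, 322) None
```

View pics/c9.png

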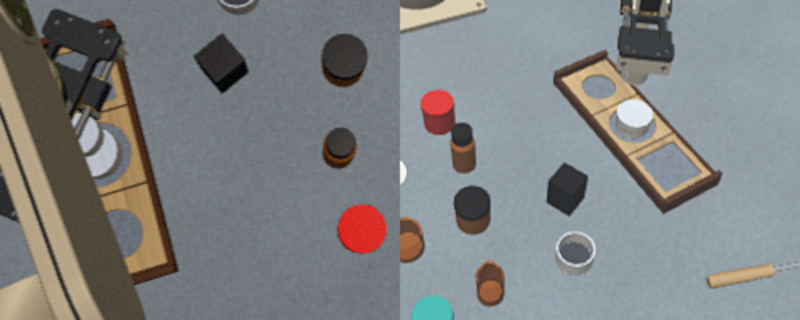

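```bash
python3 -m handwheel '0.007 0.063 -0.08 0 0 0;0.007 0.063 -0.16 0 0 0;0.007 0.063 -0.24 0 0 0;0.007 0.063 -0.28 0 0 0;0.007 0.063 -0.28 0 0 0'; python3 -m handwheel '0 0 0 0 0 0;0 0 0 0 0 0';python3 go.py .4835 .2331 .0332 -30;  python3 - <<'E'
from h import *
for n in('top','scene'):
    p,d=robot.read_camera(n); cv2.imwrite(f'pics/{n}7.png',p[:,:,::-1])
a=cv2.imread('pics/top7.png')[200:300,115:215];b=cv2.imread('pics/scene7.png')[120:220,300:400]
cv2.imwrite('pics/c10.png',cv2.resize(np.hstack([a,b]),None,fx=4,fy=4,interpolation=cv2.INTER_CUBIC))
E
```

```text
t: 15.35
tool_pos: [0.4825, 0.2326, 0.043]
orientation: [-2.717, -1.576, 0.006]
force: [-0.2, -0.0, -0.8]
opening: 0.0424
t: 15.55
tool_pos: [0.4853, 0.2341, 0.0466]
orientation: [2.717, 1.577, 0.004]
force: [0.5, -0.1, -0.7]
opening: 0.0423
share [-0.006 -0.003 -0.045] turn [-0.001  0.003 -0.006] jaw now -29.7 t 15.55 q [ 0.35  0.08  1.81 -0.    1.24  0.87] F [ 0.5 -0.1 -0.7] op 0.0423
```

View pics/c10.png

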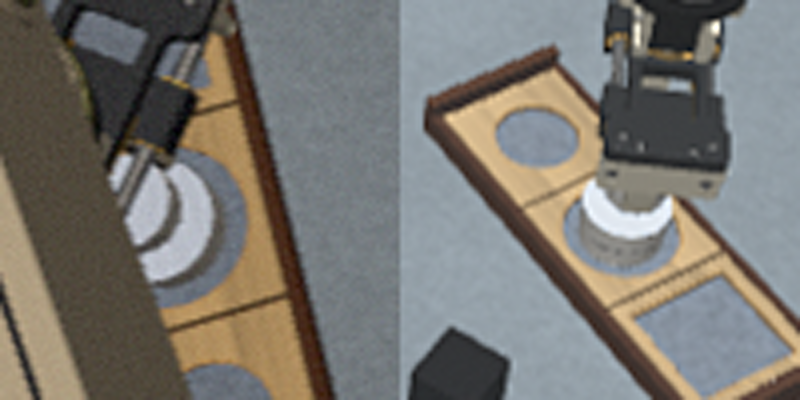

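```bash
python3 -m handwheel '-0.006 -0.003 -0.02 0 0 0;-0.006 -0.003 -0.03 0 0 0;-0.006 -0.003 -0.038 0 0 0;-0.006 -0.003 -0.038 0 0 0;-0.006 -0.003 -0.038 0 0 0';python3 go.py .4835 .2331 .0332 -30;  python3 - <<'E'
from h import *
for n in('top','scene'):
    p,d=robot.read_camera(n); cv2.imwrite(f'pics/{n}8.png',p[:,:,::-1])
a=cv2.imread('pics/top8.png')[210:290,115:195];b=cv2.imread('pics/scene8.png')[140:220,310:390]
a=cv2.resize(a,None,fx=5,fy=5,interpolation=cv2.INTER_CUBIC);b=cv2.resize(b,None,fx=5,fy=5,interpolation=cv2.INTER_CUBIC)
cv2.imwrite('pics/c11.png',np.hstack([a,b]))
E
```

```text
t: 16.15
tool_pos: [0.4822, 0.233, 0.0333]
orientation: [-2.717, -1.578, 0.0]
force: [0.3, -1.1, -0.6]
opening: 0.0424
share [ 0.004  0.    -0.   ] turn [ 0.    -0.    -0.007] jaw now -29.7 t 16.15 q [ 0.35  0.1   1.83 -0.    1.22  0.87] F [ 0.3 -1.1 -0.6] op 0.0424
```

View pics/c11.png

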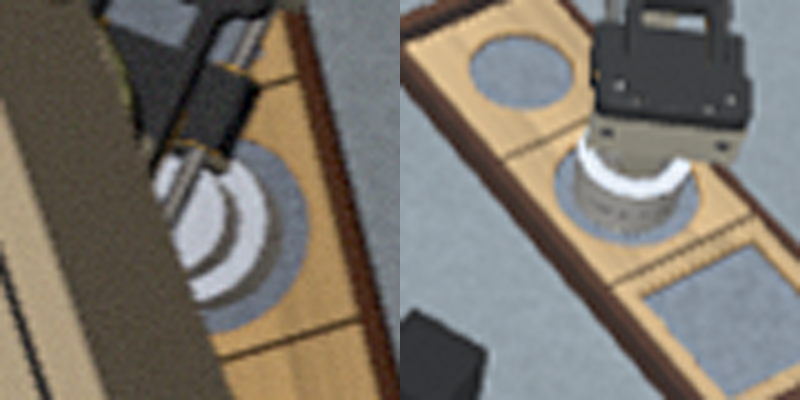

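```bash
cat > ov.py <<'E'
from h import *
import sys
# ov.py tag name u0 v0 S  then circles x,y,z,r ...
def draw(n,tag,u0,v0,S,circs,f=5):
    im=cv2.imread(f'pics/{n}{tag}.png')[v0:v0+S,u0:u0+S];im=cv2.resize(im,None,fx=f,fy=f,interpolation=cv2.INTER_CUBIC)
    a=np.linspace(0,2*np.pi,80)
    for i,(x,y,z,r) in enumerate(circs):
        q=project(n,np.c_[x+r*np.cos(a),y+r*np.sin(a),np.full(80,z)])-[u0,v0]+.5
        cv2.polylines(im,[np.int32(q*f*16)],False,[(0,0,255),(0,200,0),(255,0,0)][i%3],1,cv2.LINE_AA,4)
    return im
E
python3 - <<'E'
from ov import *
z=.0333+.0148
c=[(.484,.2332,.048,.03),(.484,.2332,z+.028,.022),(.484,.2332,.020,.04)]
cv2.imwrite('pics/c12.png',np.hstack([draw('top',8,115,210,80,c),draw('scene',8,310,140,80,c)]))
E
```

```text
(no output)
```

View pics/c12.png

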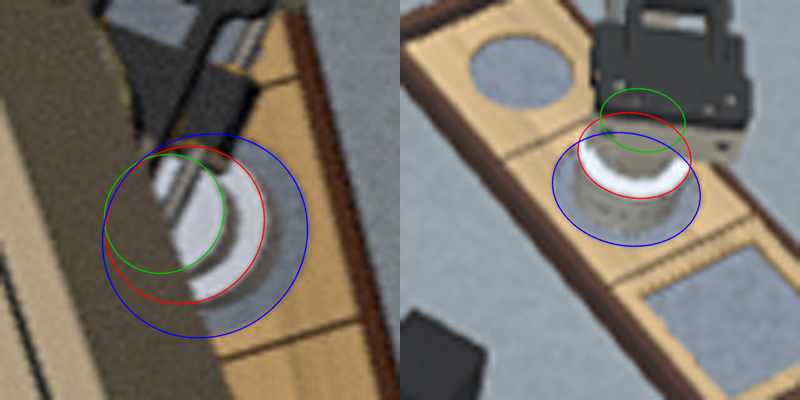

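```bash
python3 -m handwheel '0.002 0 -0.002 0 0 0;0.002 0 -0.004 0 0 0;0.002 0 -0.004 0 0 0;0.002 0 -0.004 0 0 0';python3 go.py .4835 .2331 .0332 -30
```

```text
t: 16.65
tool_pos: [0.4826, 0.2332, 0.0332]
orientation: [-2.716, -1.578, 0.001]
force: [-6.1, -0.8, 9.9]
opening: 0.0426
share [ 0.003 -0.    -0.   ] turn [ 0.    -0.001 -0.007] jaw now -29.7 t 16.65 q [0.35 0.1  1.83 0.   1.22 0.87] F [-6.1 -0.8  9.9] op 0.0426
```

```bash
python3 -m handwheel '0 0 0 0 0 0;0 0 0 0 0 0;0 0 0 0 0 0' -0.25;python3 -m handwheel '0 0 0.06 0 0 0;0 0 0.12 0 0 0;0 0 0.2 0 0 0;0 0 0.3 0 0 0;0 0 0.3 0 0 0'; python3 go.py .5555 -.081 .13 -81.2
```

```text
t: 16.95
tool_pos: [0.4829, 0.233, 0.0322]
orientation: [2.717, 1.578, 0.0]
force: [-0.5, -0.3, -0.4]
opening: 0.0576
t: 17.45
tool_pos: [0.4859, 0.2341, 0.1272]
orientation: [2.716, 1.577, 0.012]
force: [-0.8, -0.4, 0.6]
opening: 0.058
share [ 0.232 -1.05   0.009] turn [ 1.000e-03  1.000e-02 -1.144e+00] jaw now -29.7 t 17.45 q [ 0.35 -0.    1.75  0.    1.39  0.87] F [-0.8 -0.4  0.6] op 0.058
```

```bash
python3 -m handwheel '0.04 -0.15 0 0 0 -0.19;0.08 -0.3 0 0 0 -0.38;0.12 -0.45 0 0 0 -0.57;0.16 -0.6 0 0 0 -0.76;0.19 -0.75 0 0 0 -0.95' -1;python3 -m handwheel '0.04 -0.15 0 0 0 -0.19;0.04 -0.3 0 0 0 -0.19;0.04 -0.3 0 0 0 -0.19';  python3 - <<'E'
from h import *
for n in('top','scene'):
    p,d=robot.read_camera(n); cv2.imwrite(f'pics/{n}9.png',p[:,:,::-1])
    W=cloud(n,d);print(n,top(W,(.484,.2332),.022,.076))
from ov import *
c=[(.484,.2332,.048,.03),(.484,.2332,.076,.022),(.484,.2332,.020,.04)]
cv2.imwrite('pics/c13.png',np.hstack([draw('top',9,115,210,80,c),draw('scene',9,310,140,80,c)]))
b=cv2.imread('pics/scene9.png')
cv2.imwrite('pics/c13b.png',b)
E
python3 go.py .5555 -.081 .05 -81.2
```

```text
t: 17.95
tool_pos: [0.5399, 0.0062, 0.1216]
orientation: [-3.106, -0.47, 0.0]
force: [1.5, 0.3, 0.0]
opening: 0.0913
t: 18.25
tool_pos: [0.5514, -0.0872, 0.1214]
orientation: [3.131, 0.238, -0.002]
force: [-0.5, -0.1, 0.0]
opening: 0.093
top (array([0.4828, 0.2312]), array([0.4835, 0.2316]), 0.0223, array([0.4831, 0.2314]), 0.0757, 452)
scene (array([0.486 , 0.2334]), array([0.4848, 0.2341]), 0.0232, array([0.4852, 0.2335]), 0.0749, 181)
share [ 0.014  0.006 -0.238] turn [-0.001 -0.002 -0.001] jaw now -81.1 t 18.35 q [-0.24  0.06  1.69  0.    1.39  1.17] F [-0.1 -0.  -1.3] op 0.093
```

View pics/c13.png

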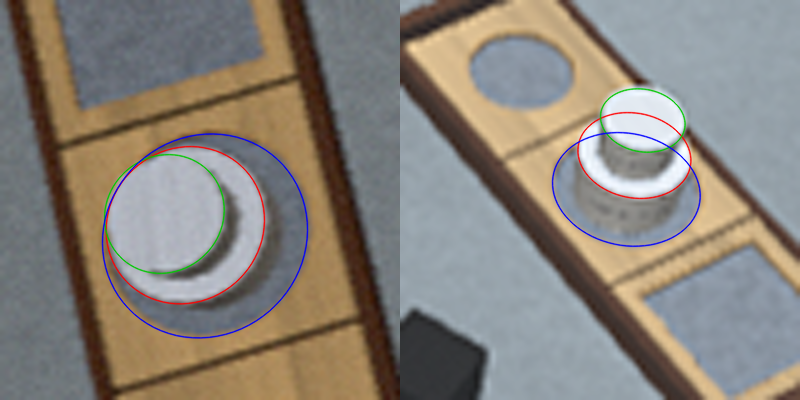

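View pics/c13b.png

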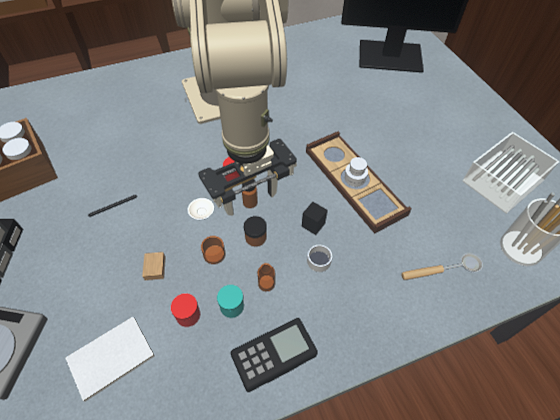

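The small tin sits concentric on the large one, at the right height. Now I descend on the jar.

```bash
python3 -m handwheel '0.014 0.006 -0.1 0 0 0;0.014 0.006 -0.2 0 0 0;0.014 0.006 -0.2 0 0 0;0.014 0.006 -0.2 0 0 0'; python3 go.py .5555 -.081 -.013 -81.2; python3 - <<'E'
from h import *
p,d=robot.read_camera('scene')
cv2.imwrite('pics/c14.png',cv2.resize(p[140:290,180:330,::-1],None,fx=4,fy=4))
E
```

```text
t: 18.75
tool_pos: [0.5553, -0.0787, 0.0619]
orientation: [-3.131, -0.249, 0.003]
force: [0.4, -0.2, 0.1]
opening: 0.0928
share [ 0.001 -0.008 -0.25 ] turn [-0.001 -0.003 -0.007] jaw now -80.9 t 18.75 q [-0.23  0.13  1.74  0.    1.28  1.18] F [ 0.4 -0.2  0.1] op 0.0928
```

View pics/c14.png

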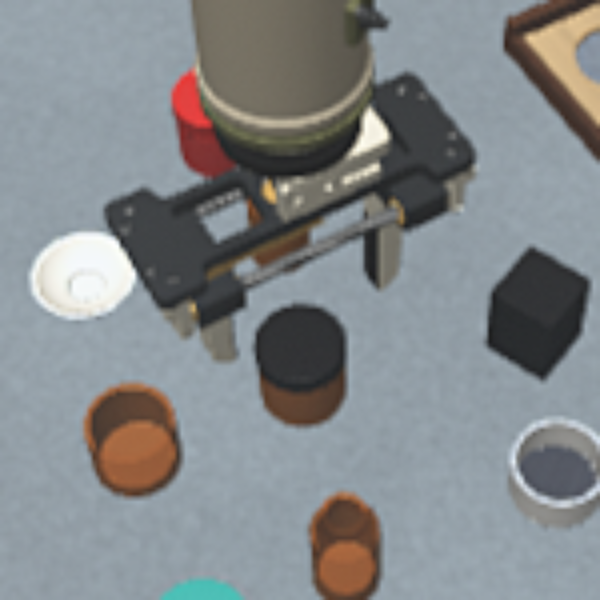

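```bash
python3 -m handwheel '0 -0.006 -0.08 0 0 0;0 -0.006 -0.16 0 0 0;0 -0.006 -0.22 0 0 0;0 -0.006 -0.25 0 0 0;0 -0.006 -0.25 0 0 0' -0.72;python3 -m handwheel '0 0 0 0 0 0;0 0 0 0 0 0;0 0 0 0 0 0;0 0 0 0 0 0' 1 25; python3 -m handwheel '0 0 0 0 0 0;0 0 0 0 0 0;0 0 0 0 0 0'; python3 go.py .5555 -.081 -.013 -81.2
```

```text
t: 19.3
tool_pos: [0.5561, -0.0817, -0.0125]
orientation: [-3.132, -0.247, 0.0]
force: [-0.9, 0.1, -0.1]
opening: 0.0799
t: 19.7
tool_pos: [0.5569, -0.0818, -0.0116]
orientation: [-3.132, -0.246, -0.003]
force: [-0.9, 2.4, 5.2]
opening: 0.0554
t: 20.0
tool_pos: [0.5569, -0.0818, -0.0116]
orientation: [3.132, 0.246, 0.002]
force: [-1.2, 3.0, 6.0]
opening: 0.0554
share [-0.005  0.003 -0.005] turn [-0.     0.002 -0.004] jaw now -81.0 t 20.0 q [-0.24  0.23  1.78  0.    1.14  1.18] F [-1.2  3.   6. ] op 0.0554
```

```bash
python3 -m handwheel '0 0 0.1 0 0 0;0 0 0.22 0 0 0;0 0 0.35 0 0 0;0 0 0.45 0 0 0;0 0 0.45 0 0 0';python3 -m handwheel '0 0.15 0 0 0 0;0.02 0.3 0 0 0 0;0.05 0.45 0 0 0 0;0.08 0.6 0 0 0 0;0.1 0.75 0 0 0 0'; python3 go.py .583 .2485 .06 -81.2;python3 tips.py scene jar .08;python3 - <<'E'
import cv2
p=cv2.imread('pics/scene_jar.png')
cv2.imwrite('pics/c15.png',cv2.resize(p[60:260,250:450],None,fx=3,fy=3))
E
```

```text
t: 20.5
tool_pos: [0.5594, -0.0829, 0.1278]
orientation: [3.129, 0.246, 0.013]
force: [1.3, -0.6, -2.2]
opening: 0.0559
t: 21.0
tool_pos: [0.5852, 0.1445, 0.12]
orientation: [3.132, 0.246, -0.004]
force: [0.8, 0.1, -3.2]
opening: 0.0555
share [-0.007  0.347 -0.2  ] turn [ 0.001 -0.003 -0.004] jaw now -81.0 t 21.0 q [ 0.16  0.18  1.56 -0.    1.4   1.57] F [ 0.8  0.1 -3.2] op 0.0555
tool [0.585  0.1516 0.1201] op 0.0555 t 21.05 low [0.13  0.131 0.133 0.136]
[[0.609, 0.149, 0.13], [0.606, 0.133, 0.13], [0.608, 0.137, 0.131], [0.602, 0.127, 0.132], [0.61, 0.138, 0.133], [0.608, 0.134, 0.133], [0.603, 0.128, 0.133], [0.595, 0.122, 0.134], [0.605, 0.132, 0.134], [0.595, 0.12, 0.134], [0.599, 0.123, 0.135], [0.605, 0.13, 0.135]] [[355, 196], [348, 197], [350, 197], [345, 196], [351, 197], [349, 197], [346, 196], [342, 194], [348, 196], [341, 194], [343, 195], [347, 196]]
```

View pics/c15.png

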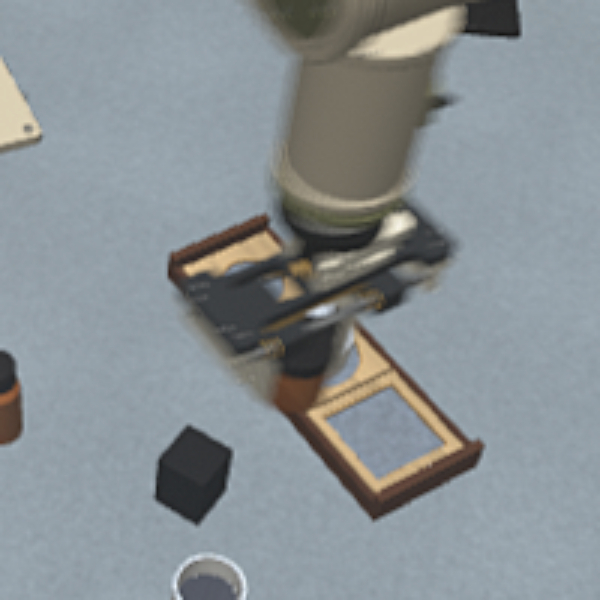

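```bash
python3 -m handwheel '-0.01 0.15 0 0 0 0;-0.01 0.3 0 0 0 0;-0.01 0.34 0 0 0 0;-0.01 0.34 -0.1 0 0 0;-0.01 0.34 -0.2 0 0 0';python3 -m handwheel '0 0 0 0 0 0;0 0 0 0 0 0'; python3 go.py .583 .2485 .0024 -81.2
```

```text
t: 21.55
tool_pos: [0.5831, 0.2455, 0.061]
orientation: [3.131, 0.249, 0.001]
force: [0.2, 0.1, -3.3]
opening: 0.0562
t: 21.75
tool_pos: [0.5817, 0.2441, 0.0607]
orientation: [3.131, 0.246, -0.006]
force: [0.3, -0.2, -2.7]
opening: 0.0556
share [ 0.004  0.015 -0.194] turn [ 0.002 -0.005 -0.004] jaw now -81.0 t 21.75 q [ 0.32  0.31  1.53 -0.    1.31  1.73] F [ 0.3 -0.2 -2.7] op 0.0556
```

```bash
python3 -m handwheel '0.004 0.015 -0.08 0 0 0;0.004 0.015 -0.14 0 0 0;0.004 0.015 -0.17 0 0 0;0.004 0.015 -0.185 0 0 0;0.004 0.015 -0.187 0 0 0';python3 -m handwheel '0 0 0 0 0 0;0 0 0 0 0 0'; python3 go.py .583 .2485 .0024 -81.2;python3 -m handwheel '0 0 -0.003 0 0 0;0 0 -0.006 0 0 0;0 0 -0.006 0 0 0'
```

```text
t: 22.25
tool_pos: [0.5848, 0.2495, 0.0069]
orientation: [-3.132, -0.246, -0.001]
force: [0.6, 0.6, -3.7]
opening: 0.0554
t: 22.45
tool_pos: [0.5852, 0.2498, 0.0076]
orientation: [-3.131, -0.246, -0.003]
force: [-0.4, -0.6, -1.8]
opening: 0.0553
share [-0.007 -0.004 -0.017] turn [-0.001  0.002 -0.004] jaw now -81.0 t 22.45 q [ 0.32  0.38  1.55 -0.    1.21  1.74] F [-0.4 -0.6 -1.8] op 0.0553
t: 22.75
tool_pos: [0.5842, 0.2495, 0.0044]
orientation: [3.132, 0.246, -0.0]
force: [-0.7, -0.1, -2.7]
opening: 0.0552
```

```bash
python3 -m handwheel '-0.003 -0.002 -0.004 0 0 0;-0.003 -0.002 -0.008 0 0 0;-0.003 -0.002 -0.008 0 0 0;-0.003 -0.002 -0.008 0 0 0'
```

```text
t: 23.15
tool_pos: [0.5835, 0.2489, 0.0026]
orientation: [3.132, 0.246, 0.0]
force: [-2.9, -1.5, 4.0]
opening: 0.0552
```

```bash
python3 -m handwheel '0 0 -0.001 0 0 0;0 0 -0.001 0 0 0;0 0 -0.001 0 0 0;0 0 -0.001 0 0 0' -0.55;python3 -m handwheel '0 0 0.08 0 0 0;0 0 0.18 0 0 0;0 0 0.3 0 0 0;0 0 0.42 0 0 0;0 0 0.5 0 0 0'; python3 go.py .4475 -.058 .18 -81.2; python3 - <<'E'
from ov import *
for n in('top','scene'):
    p,d=robot.read_camera(n); cv2.imwrite(f'pics/{n}10.png',p[:,:,::-1])
    W=cloud(n,d);print(n,top(W,(.583,.2485),.028,.072))
c=[(.583,.2485,.072,.028)]
cv2.imwrite('pics/c16.png',np.hstack([draw('top',10,95,170,100,c,4),draw('scene',10,320,140,100,c,4)]))
E
```

```text
t: 23.55
tool_pos: [0.5834, 0.249, 0.0016]
orientation: [-3.132, -0.246, -0.0]
force: [0.1, 0.7, -0.1]
opening: 0.0717
t: 24.05
tool_pos: [0.5845, 0.2493, 0.1551]
orientation: [-3.131, -0.246, -0.005]
force: [0.9, -0.7, 0.1]
opening: 0.0717
share [-0.457 -1.024  0.083] turn [-0.001  0.004 -0.004] jaw now -81.0 t 24.05 q [0.32 0.24 1.43 0.   1.46 1.74] F [ 0.9 -0.7  0.1] op 0.0717
top (array([0.5809, 0.2461]), array([0.5814, 0.2459]), 0.0287, array([0.5813, 0.246 ]), 0.0716, 672)
scene (array([0.5844, 0.2481]), array([0.5834, 0.2498]), 0.0296, array([0.584 , 0.2485]), 0.071, 328)
```

View pics/c16.png

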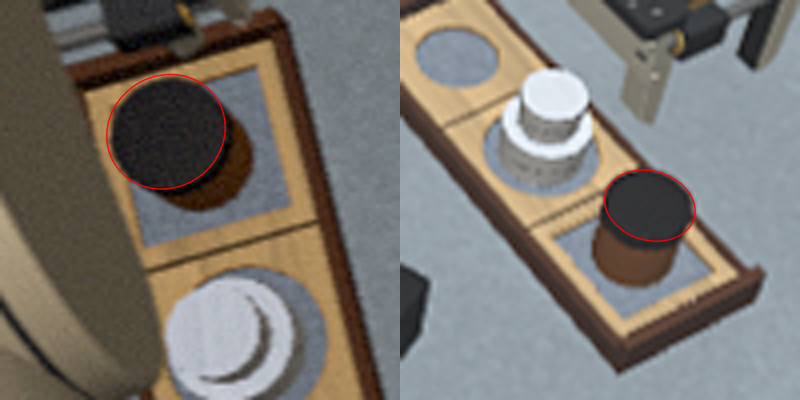

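```bash
python3 -m handwheel '-0.06 -0.14 0 0 0 0;-0.12 -0.28 0 0 0 0;-0.18 -0.42 0 0 0 0;-0.25 -0.56 0 0 0 0;-0.31 -0.7 0 0 0 0';python3 -m handwheel '-0.06 -0.14 0 0 0 0;-0.14 -0.3 0 0 0 0;-0.15 -0.32 0 0 0 0;-0.15 -0.32 -0.1 0 0 0;-0.15 -0.32 -0.1 0 0 0'; python3 go.py .4475 -.058 .08 -81.2; python3 - <<'E'
from h import *
for n in('top','scene'):
    p,d=robot.read_camera(n); cv2.imwrite(f'pics/{n}11.png',p[:,:,::-1])
    W=cloud(n,d);print(n,top(W,(.4475,-.058),.017,.09))
a=cv2.imread('pics/scene11.png')
cv2.imwrite('pics/c17.png',cv2.resize(a[100:250,170:340],None,fx=4,fy=4))
E
```

```text
t: 24.65
tool_pos: [0.4886, 0.0376, 0.1502]
orientation: [-3.132, -0.247, 0.003]
force: [0.5, -0.7, 0.1]
opening: 0.0721
t: 25.15
tool_pos: [0.4425, -0.0566, 0.1176]
orientation: [-3.13, -0.244, 0.009]
force: [-0.6, 0.8, 0.7]
opening: 0.072
share [ 0.017 -0.005 -0.125] turn [-0.002 -0.008 -0.003] jaw now -81.1 t 25.15 q [-0.24 -0.24  1.99  0.    1.4   1.17] F [-0.6  0.8  0.7] op 0.072
top None
scene (array([ 0.4491, -0.0576]), array([ 0.4477, -0.0577]), 0.0177, array([ 0.4482, -0.0574]), 0.0886, 126)
```

View pics/c17.png

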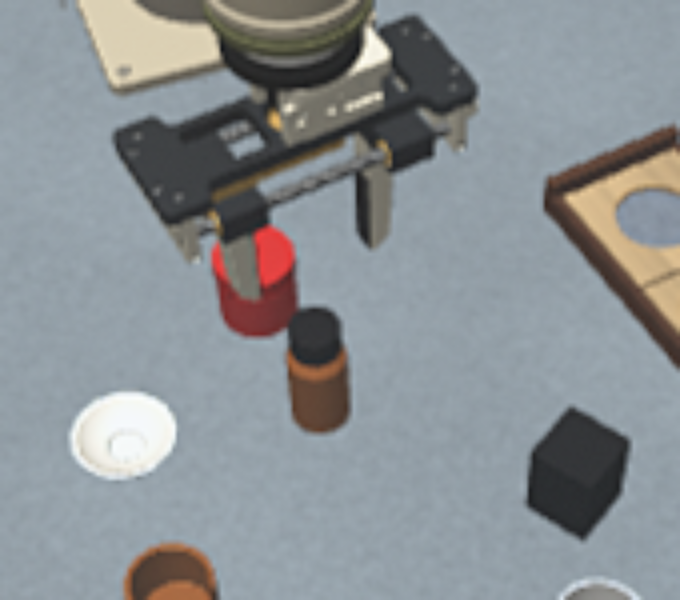

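```bash
python3 -m handwheel '0.016 -0.005 -0.08 0 0 0;0.016 -0.005 -0.14 0 0 0;0.016 -0.005 -0.14 0 0 0;0.016 -0.005 -0.14 0 0 0'; python3 go.py .4475 -.058 -.001 -81.2; python3 - <<'E'
from h import *
p,d=robot.read_camera('scene')
cv2.imwrite('pics/c18.png',cv2.resize(p[100:250,170:340,::-1],None,fx=4,fy=4))
E
```

```text
t: 25.65
tool_pos: [0.4506, -0.058, 0.0806]
orientation: [-3.132, -0.248, 0.0]
force: [0.1, 0.7, 0.1]
opening: 0.0721
share [-0.01   0.    -0.272] turn [-0.    -0.    -0.006] jaw now -80.9 t 25.65 q [-0.24 -0.19  2.01  0.    1.32  1.17] F [0.1 0.7 0.1] op 0.0721
```

View pics/c18.png

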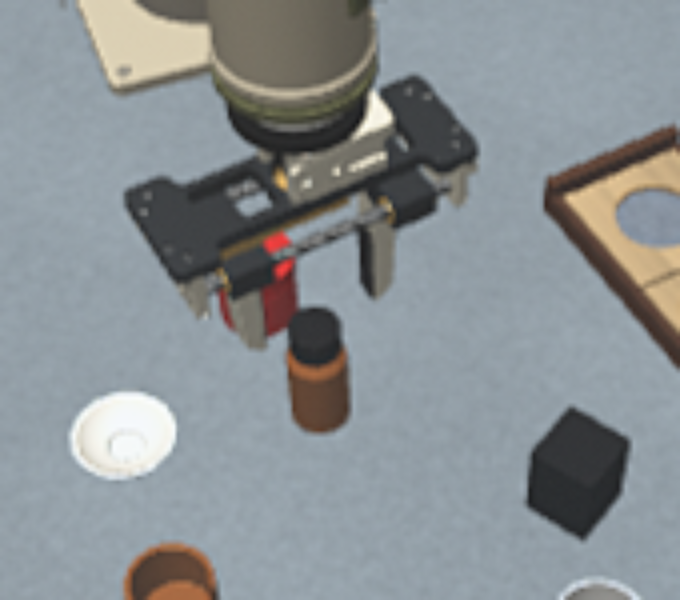

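```bash
python3 -m handwheel '-0.009 0 -0.08 0 0 0;-0.009 0 -0.16 0 0 0;-0.009 0 -0.2 0 0 0;-0.009 0 -0.2 0 0 0';python3 go.py .4475 -.058 -.001 -81.2; python3 - <<'E'
from h import *
p,d=robot.read_camera('scene')
cv2.imwrite('pics/c19.png',cv2.resize(p[130:230,190:310,::-1],None,fx=5,fy=5))
E
```

```text
t: 26.1
tool_pos: [0.4466, -0.0582, 0.019]
orientation: [-3.131, -0.247, 0.003]
force: [0.3, 0.2, -0.7]
opening: 0.072
share [ 0.003  0.001 -0.067] turn [-0.001 -0.003 -0.005] jaw now -81.0 t 26.1 q [-0.24 -0.12  2.07  0.    1.19  1.17] F [ 0.3  0.2 -0.7] op 0.072
```

View pics/c19.png

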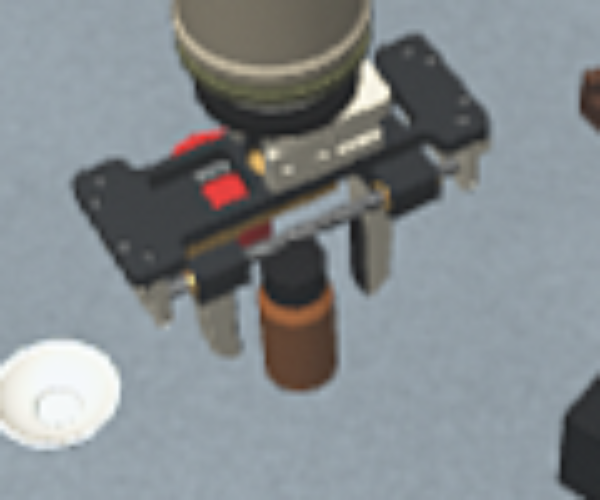

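```bash
python3 - <<'E'
from h import *
p,d=robot.read_camera('scene');W=cloud('scene',d)
for x,y in[(230,345),(225,300),(215,290),(235,270),(290,236),(310,228),(340,215),(295,245),(300,290),(155,315),(170,290),(400,205)]:
    u,v=int(190+x/5),int(130+y/5); print((x,y),(u,v),np.round(np.median(W[v-1:v+2,u-1:u+2].reshape(-1,3),axis=0),3))
E
```

```text
(230, 345) (236, 199) [ 0.464 -0.097  0.057]
(225, 300) (235, 190) [ 0.464 -0.097  0.094]
(215, 290) (233, 188) [ 0.492 -0.107  0.141]
(235, 270) (237, 184) [ 0.49  -0.096  0.147]
(290, 236) (248, 177) [ 0.478 -0.065  0.146]
(310, 228) (252, 175) [ 0.477 -0.054  0.146]
(340, 215) (258, 173) [ 0.476 -0.039  0.146]
(295, 245) (249, 179) [ 0.444 -0.056  0.09 ]
(300, 290) (250, 188) [ 0.464 -0.058  0.083]
(155, 315) (221, 193) [ 0.495 -0.136  0.138]
(170, 290) (224, 188) [ 0.49  -0.127  0.146]
(400, 205) (270, 171) [ 0.477 -0.01   0.143]
```

```bash
python3 -m handwheel '0.002 0 -0.03 0 0 0;0.002 0 -0.06 0 0 0;0.002 0 -0.065 0 0 0;0.002 0 -0.065 0 0 0';python3 -m handwheel '0 0 0 0 0 0;0 0 0 0 0 0;0 0 0 0 0 0;0 0 0 0 0 0;0 0 0 0 0 0' 1 20; python3 -m handwheel '0 0 0 0 0 0;0 0 0 0 0 0'; python3 go.py .4475 -.058 -.001 -81.2
```

```text
t: 26.6
tool_pos: [0.4475, -0.0584, -0.0003]
orientation: [-3.132, -0.246, 0.002]
force: [-0.1, -0.2, 1.1]
opening: 0.072
t: 27.1
tool_pos: [0.4481, -0.0585, 0.0004]
orientation: [-3.132, -0.246, -0.0]
force: [-0.2, 0.3, 0.8]
opening: 0.0392
t: 27.3
tool_pos: [0.4482, -0.0585, 0.0004]
orientation: [3.132, 0.247, 0.0]
force: [-0.5, 1.1, 2.0]
opening: 0.0396
share [-0.002  0.002 -0.005] turn [ 0.     0.    -0.004] jaw now -81.0 t 27.3 q [-0.24 -0.08  2.08  0.    1.15  1.17] F [-0.5  1.1  2. ] op 0.0396
```

```bash
python3 -m handwheel '0 0 0.1 0 0 0;0 0 0.22 0 0 0;0 0 0.34 0 0 0;0 0 0.43 0 0 0;0 0 0.43 0 0 0';python3 -m handwheel '-0.03 0.14 0 0 0 0;-0.06 0.28 0 0 0 0;-0.1 0.43 0 0 0 0;-0.13 0.58 0 0 0 0;-0.17 0.73 0 0 0 0';python3 -m handwheel '-0.02 0.1 0 0 0 0;-0.04 0.18 0 0 0 0;-0.04 0.18 0 0 0 0;-0.04 0.18 0 0 0 0'; python3 go.py .3853 .2179 .06 -81.2
```

```text
t: 27.8
tool_pos: [0.4509, -0.0593, 0.1337]
orientation: [3.129, 0.246, 0.011]
force: [1.5, -0.5, -0.9]
opening: 0.0397
t: 28.3
tool_pos: [0.3957, 0.1618, 0.1278]
orientation: [3.132, 0.245, -0.002]
force: [0.2, 0.3, -1.3]
opening: 0.0396
t: 28.7
tool_pos: [0.3842, 0.2142, 0.1279]
orientation: [3.131, 0.249, -0.003]
force: [-0.5, 1.0, -2.1]
opening: 0.0394
share [ 0.004  0.012 -0.226] turn [ 0.002 -0.002 -0.007] jaw now -80.9 t 28.7 q [ 0.39 -0.28  1.99 -0.    1.42  1.8 ] F [-0.5  1.  -2.1] op 0.0394
```

```bash
python3 -m handwheel '0.004 0.012 -0.1 0 0 0;0.004 0.012 -0.2 0 0 0;0.004 0.012 -0.3 0 0 0;0.004 0.012 -0.3 0 0 0';python3 -m handwheel '0 0 0 0 0 0;0 0 0 0 0 0'; python3 go.py .3853 .2179 .0144 -81.2; python3 - <<'E'
from ov import *
for n in('top','scene'):
    p,d=robot.read_camera(n); cv2.imwrite(f'pics/{n}12.png',p[:,:,::-1])
c=[(.3853,.2179,.020,.03)]
cv2.imwrite('pics/c20.png',np.hstack([draw('top',12,125,230,110,c,4)[:400,:400],draw('scene',12,290,100,100,c,4)]))
E
```

```text
t: 29.1
tool_pos: [0.3826, 0.2151, 0.0345]
orientation: [3.129, 0.244, -0.013]
force: [-0.6, 0.4, -2.2]
opening: 0.0395
t: 29.3
tool_pos: [0.3877, 0.218, 0.041]
orientation: [-3.131, -0.245, -0.004]
force: [0.9, 0.4, -0.8]
opening: 0.0394
share [-0.008 -0.    -0.089] turn [-0.001  0.003 -0.003] jaw now -81.1 t 29.3 q [ 0.4  -0.17  2.07 -0.    1.24  1.81] F [ 0.9  0.4 -0.8] op 0.0394
```

View pics/c20.png

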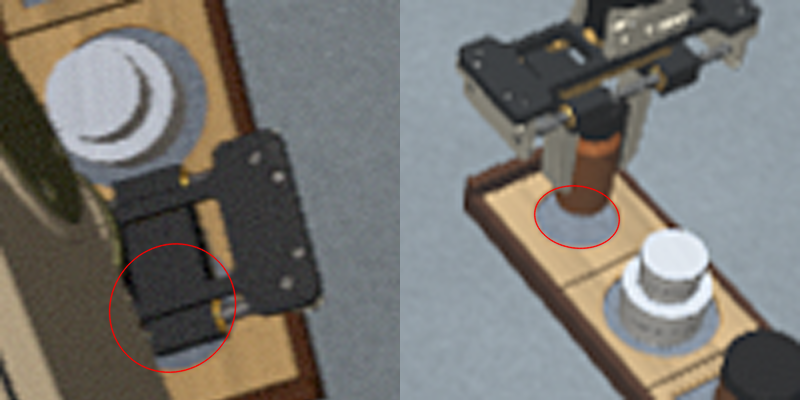

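```bash
python3 -m handwheel '-0.007 0 -0.03 0 0 0;-0.007 0 -0.06 0 0 0;-0.007 0 -0.075 0 0 0;-0.007 0 -0.08 0 0 0;-0.007 0 -0.08 0 0 0';python3 -m handwheel '0 0 0 0 0 0;0 0 -0.003 0 0 0;0 0 -0.003 0 0 0'; python3 go.py .3853 .2179 .0144 -81.2
```

```text
t: 29.9
tool_pos: [0.3838, 0.2179, 0.0148]
orientation: [3.132, 0.247, -0.001]
force: [0.0, -0.4, -1.2]
opening: 0.0396
t: 30.2
tool_pos: [0.3844, 0.2181, 0.0144]
orientation: [-3.132, -0.246, -0.001]
force: [0.3, -0.1, -0.6]
opening: 0.0396
share [ 0.003 -0.001 -0.   ] turn [-0.     0.001 -0.004] jaw now -81.0 t 30.2 q [ 0.4  -0.14  2.1  -0.    1.18  1.81] F [ 0.3 -0.1 -0.6] op 0.0396
```

```bash
python3 -m handwheel '0 0 -0.002 0 0 0;0 0 -0.004 0 0 0;0 0 -0.004 0 0 0'; python3 go.py .3853 .2179 .0144 -81.2
```

```text
t: 30.5
tool_pos: [0.3845, 0.2182, 0.0143]
orientation: [3.132, 0.247, 0.0]
force: [-5.0, -2.5, 11.7]
opening: 0.0396
share [ 0.003 -0.001  0.   ] turn [-0.     0.    -0.005] jaw now -81.0 t 30.5 q [ 0.4  -0.14  2.09 -0.    1.18  1.81] F [-5.  -2.5 11.7] op 0.0396
```

Contact is confirmed. Release and retreat.

```bash
python3 -m handwheel '0 0 0 0 0 0;0 0 0 0 0 0;0 0 0 0 0 0;0 0 0 0 0 0' -0.25;python3 -m handwheel '0 0 0.06 0 0 0;0 0 0.14 0 0 0;0 0 0.25 0 0 0;0 0 0.38 0 0 0;0 0 0.5 0 0 0'; python3 -m handwheel '0 -0.16 0 0 0 0;0 -0.32 0 0 0 0;0 -0.48 0 0 0 0;0 -0.64 0 0 0 0;0 -0.8 0 0 0 0'; python3 -m handwheel '0 -0.16 0 0 0 0;0 -0.32 0 0 0 0;0 -0.48 0 0 0 0;0 -0.64 0 0 0 0;0 -0.8 0 0 0 0'; python3 -m handwheel '0 0 0 0 0 0;0 0 0 0 0 0;0 0 0 0 0 0;0 0 0 0 0 0;0 0 0 0 0 0';python3 - <<'E'
from ov import *
for n in('top','scene'):
    p,d=robot.read_camera(n); cv2.imwrite(f'pics/{n}13.png',p[:,:,::-1])
    W=cloud(n,d)
    for k,a in dict(small=((.484,.2332),.022,.076),jar=((.583,.2485),.028,.072),bottle=((.3853,.2179),.017,.104)).items(): print(n,k,top(W,*a))
E
cp pics/scene13.png pics/v1.png
```

```text
t: 30.9
tool_pos: [0.3841, 0.218, 0.013]
orientation: [3.132, 0.246, -0.0]
force: [-0.8, 0.7, 0.4]
opening: 0.0577
t: 31.4
tool_pos: [0.3839, 0.2179, 0.1645]
orientation: [3.132, 0.246, -0.0]
force: [0.9, -0.1, -1.6]
opening: 0.0583
t: 31.9
tool_pos: [0.3839, -0.0237, 0.1633]
orientation: [3.132, 0.247, 0.001]
force: [0.9, -1.0, -0.7]
opening: 0.0582
t: 32.4
tool_pos: [0.3837, -0.2641, 0.1631]
orientation: [3.132, 0.246, 0.001]
force: [1.6, 0.8, 0.9]
opening: 0.0582
t: 32.9
tool_pos: [0.3845, -0.2609, 0.1633]
orientation: [3.131, 0.249, 0.001]
force: [-0.0, 0.2, -0.2]
opening: 0.0581
top small (array([0.4828, 0.2313]), array([0.4832, 0.2315]), 0.022, array([0.4828, 0.2314]), 0.0755, 451)
top jar (array([0.5808, 0.2461]), array([0.5815, 0.247 ]), 0.0282, array([0.581 , 0.2464]), 0.0717, 671)
top bottle (array([0.3831, 0.2156]), array([0.3835, 0.2161]), 0.0171, array([0.3832, 0.2157]), 0.1035, 310)
scene small (array([0.4859, 0.2335]), array([0.484, 0.234]), 0.0231, array([0.4855, 0.2333]), 0.0749, 181)
scene jar (array([0.5846, 0.2481]), array([0.583, 0.25 ]), 0.0293, array([0.5846, 0.2486]), 0.0709, 330)
scene bottle (array([0.3865, 0.2178]), array([0.3855, 0.2172]), 0.0183, array([0.3858, 0.2184]), 0.1028, 104)
```

View pics/top13.png

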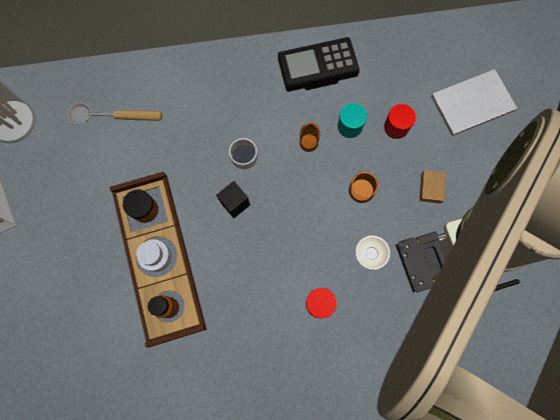

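View pics/v1.png

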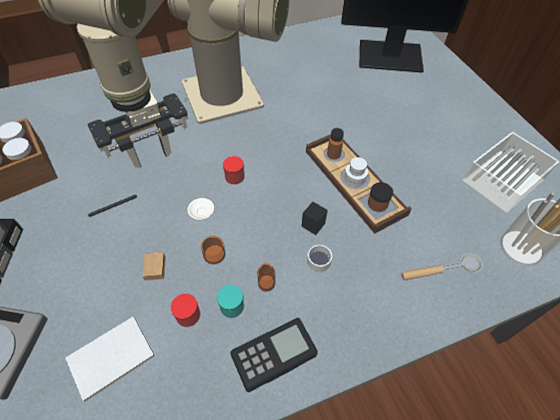

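Both views show the bottle (top view 159,306), the stack (152,254) and the jar (138,206) upright in their recesses at the expected heights. The testers haven't moved, and the robot is clear and holding nothing, so I hand in.

```bash
python3 -c "
from plant import robot
print(robot.close_job())"
```

```text
the job is handed in; nothing more can be done
None
```

The caddy is restocked and the job is handed in at about 33 s of the 106 s allowed. The large tin is in the wide recess with the small tin on top, the jar is in the square recess and the bottle is in the small round recess, placed in that order.

**Last checks:**
- **Height:** in both camera views the tops stood at about 0.075 m for the small tin, 0.071 m for the jar and 0.103 m for the bottle. The expected heights are 0.076, 0.072 and 0.104 m, so all of them stand flat on their floors.
- **Centring:** averaged over the two views, each centre was within about 2 mm of its target. The small tin looked concentric with the large one.
- **Setting down:** each thing was lowered until the wrist force showed contact, at most about 12 N on the vertical reading, and only then released.
- **Surroundings:** the testers, the look-alikes and the other things in view appear unmoved, and the gripper ended empty and clear of everything.

**What failed or disagreed:**
- **First grasp:** my first attempt at the large tin closed just above it without touching it. The fingertips were about 23 mm higher than the reported TCP suggested. I measured this with the scene camera, allowed for it, and every later grasp held.
- **Cameras:** the two cameras disagreed by 1–4 mm in position and about 1 mm in height, so I used averages of the two.
- **Gripper opening:** it read about 0.5–1.5 mm less than the true widths of the things held.

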